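Find the takeaway lid that rocks and press it home

TASK

One of the four takeaway cups in the carrier has a lid that is not properly on. Press lightly with a fingertip on the edge of the lids until you find the one that rocks, then push that lid down on both sides until it is fully home. Never press hard on a lid that is sound, do not lift any lid, and leave the pitcher, jar and mug where they stand.

Things in the scene. Friction and masses are not known exactly. Their poses are not given: they have to be found in the camera images.
- carrier: moulded-fibre takeaway carrier, 232 x 232 mm, 57 mm high, fixed; origin at the centre of its underside, z up. Four lidded paper cups (90 mm across the rim, kraft sleeves) stand in its two-by-two pockets, centres at x, y = +-54 mm; they cannot be taken out. Each may stand up to 4 degrees askew, so a lid that leans need not be loose. A cup gives 1 mm straight down per 5 N and springs back.
- lid_a: black sip lid, 94 mm across, 15 g, loose on the cup in the near row (robot side), left pocket; all four lids are alike. Origin on its axis at the level of the cup's rim (radius 43 mm), about 110 mm above the counter; z up along its axis. Its top is a raised ring, mean radius 38 mm, crest 9 mm above the origin; the sunken middle (inside radius 33 mm) is 4.5 mm above it.
- lid_b: black sip lid, 94 mm across, 15 g, loose on the cup in the near row, right pocket; all four lids are alike. Origin on its axis at the level of the cup's rim (radius 43 mm), about 110 mm above the counter; z up along its axis. A sound lid bears on the rim all round: its slope does not change wherever its ring is pressed. More than 45 N crushes a lid.
- lid_c: black sip lid, 94 mm across, 15 g, loose on the cup in the far row, left pocket; all four lids are alike. Origin on its axis at the level of the cup's rim (radius 43 mm), about 110 mm above the counter; z up along its axis. The loose lid hangs 2.6 mm high on two opposite spots of rim and leans over, like a see-saw: a light press on the ring at its highest side sinks about 4 mm before it bears, and it falls back when let go.
- lid_d: black sip lid, 94 mm across, 15 g, loose on the cup in the far row, right pocket; all four lids are alike. Origin on its axis at the level of the cup's rim (radius 43 mm), about 110 mm above the counter; z up along its axis. The loose lid's two catching spots lie on the ring 82 degrees either side of its highest side at rest. Each yields at about 9 N pressed there (20 N in the middle), goes down and stays.
- edge_1 (a joint): how far one catching spot of the one loose lid has been pushed down over its cup's rim, in m: 0 riding high, 0.0028 fully home; it stays where it is pushed. It belongs to whichever cup has the loose lid and does not tell which.
- edge_2 (a joint): how far the opposite catching spot of the one loose lid has been pushed down over its cup's rim, in m: 0 riding high, 0.0028 fully home; it stays where it is pushed. It belongs to whichever cup has the loose lid and does not tell which.
- give_1 (a joint): how far sound cup 1 of 3 is pushed down into the fibre, in m (0 at rest, 0.001 per 5 N). Its pocket differs every time. A light test press (3 to 8 N) gives under 0.0018; above 0.0036 (18 N) coffee squirts from the sip hole.
- give_2 (a joint): how far sound cup 2 of 3 is pushed down into the fibre, in m (0 at rest, 0.001 per 5 N). Its pocket differs every time. A light test press (3 to 8 N) gives under 0.0018; above 0.0036 (18 N) coffee squirts from the sip hole.
- give_3 (a joint): how far sound cup 3 of 3 is pushed down into the fibre, in m (0 at rest, 0.001 per 5 N). Its pocket differs every time. A light test press (3 to 8 N) gives under 0.0018; above 0.0036 (18 N) coffee squirts from the sip hole.
- pitcher: stainless milk pitcher, 80 mm across, 96 mm high, loop handle at its +y side reaching 70 mm from the axis; stands loose beside the carrier; origin at the centre of its underside. Not part of the job.
- sugar_jar: glass sugar jar with wooden lid, 72 mm across, 95 mm high, loose beside the carrier; origin at the centre of its underside. Not part of the job.
- mug: blue ceramic mug, 72 mm across, 70 mm high, handle at its +y side, loose beyond the carrier; origin at the centre of its underside. Not part of the job.
- pocket_a (a point): centre of the rim of the cup in the carrier's near row (robot side), left pocket, 110 mm above the counter; fixed to the carrier.
- pocket_b (a point): centre of the rim of the cup in the carrier's near row, right pocket, 110 mm above the counter; fixed to the carrier.
- pocket_c (a point): centre of the rim of the cup in the carrier's far row, left pocket, 110 mm above the counter; fixed to the carrier.
- pocket_d (a point): centre of the rim of the cup in the carrier's far row, right pocket, 110 mm above the counter; fixed to the carrier.
Mind the look-alikes: they are no part of the job. Several things have the shape of the sugar_jar; the one meant has the colours described above.

How it is judged:
On the way:
1. the loose lid is pushed home, both sides, by the fingers (value of joint each of edge_1, edge_2 above 0.0019 m and (contact force between the fingers and lid_a above 1 N or contact force between the fingers and lid_b above 1 N or contact force between the fingers and lid_c above 1 N or contact force between the fingers and lid_d above 1 N)), for 0.05 s.
At the end, for the whole second after the job is handed in: Both catching spots of the loose lid have been pushed down at least 1.9 of their 2.8 mm; all four lids lie at rest on their cups, centred within 6 mm, tilted under 0.08 rad, 105 to 113 mm above the counter at the rim; pitcher, jar and mug are within 20 mm of where they stood, upright (value of joint each of edge_1, edge_2 above 0.0019 m and horizontal distance between lid_a and pocket_a below 0.006 m and angle between each of lid_a, lid_b, lid_c, lid_d's own z axis and vertical below 0.08 rad and height (world z) of lid_a between 0.105 and 0.113 m and linear speed of each of lid_a, lid_b, lid_c, lid_d below 0.02 m/s and horizontal distance between lid_b and pocket_b below 0.006 m and height (world z) of lid_b between 0.105 and 0.113 m and horizontal distance between lid_c and pocket_c below 0.006 m and height (world z) of lid_c between 0.105 and 0.113 m and horizontal distance between lid_d and pocket_d below 0.006 m and height (world z) of lid_d between 0.105 and 0.113 m and distance of each of pitcher, sugar_jar, mug from where it was at the start of the episode below 0.02 m and angle between each of pitcher, sugar_jar, mug's own z axis and vertical below 0.1 rad); the robot touches nothing.
It fails at once if a sound lid is pressed hard (its cup pushed down more than 3.6 mm, about 18 N) (value of joint any of give_1, give_2, give_3 above 0.0036 m).
It fails at once if a lid is lifted (its centre more than 20 mm above its place) or pushed off its cup (height (world z) of any of lid_a, lid_b, lid_c, lid_d above 0.13 m or horizontal distance between lid_a and pocket_a above 0.012 m or horizontal distance between lid_b and pocket_b above 0.012 m or horizontal distance between lid_c and pocket_c above 0.012 m or horizontal distance between lid_d and pocket_d above 0.012 m).
It fails at once if a lid is crushed (more than 45 N from the fingers) (contact force between the fingers and lid_a above 45 N or contact force between the fingers and lid_b above 45 N or contact force between the fingers and lid_c above 45 N or contact force between the fingers and lid_d above 45 N).
It fails at once if pitcher, jar or mug is pushed more than 30 mm or tipped (distance of any of pitcher, sugar_jar, mug from where it was at the start of the episode above 0.03 m or angle between any of pitcher, sugar_jar, mug's own z axis and vertical above 0.35 rad).
It also fails if it takes over 64 s, if anything falls off the work surface, if the arm or the gripper's body presses on something with over 40 N, if the wrist force passes 120 N, or if a joint passes its speed limit or range.

ROBOT

A 7-joint arm with a two-finger parallel gripper is mounted at the origin on the work surface. World frame = base frame: x ahead of the robot, y to its left, z up, the work surface at z = 0. Lengths are in m, angles in rad, forces in N, time in s.
With the tool pointing down it reaches from about 0.4 to 0.875 m from the base axis. Payload 19.3 kg.
Tool frame: the origin (TCP) lies where the fingers leave the gripper's body, on its centre line; the fingertips stand 73 mm ahead of it and the grasp point (between the pads) lies 54 mm ahead of it (env.nose_length is the z of the fingertips in the tool frame, in m); z points along the fingers, y is the direction in which the jaws open and shut (so a half turn about z gives the same grasp; the last joint's range is limited). The gripper opens to 85 mm and grips with 20 to 120 N. Pads are 22 mm wide; open, the fingers measure 114 mm over their backs; the gripper's body (76 mm by 85 mm) begins 54 mm behind the grasp point. The pads swing forward as they close: fully open they stand 13 mm farther back than shut.
Start: joints at [-1.307, 0.521, -0.036, 1.599, 0.021, 1.021, -0.113], TCP at [0.205, 0.59, 0.304] pointing down, gripper open.
Joint ranges: [-2.91, 2.91], [-0.3, 2.13], [-1.5, 1.42], [0.17, 2.43], [-1.26, 4.41], [0.16, 1.93], [-2.52, 2.52]. Speed limits (rad/s): [1.89, 1.89, 2.39, 2.39, 3.01, 3.01, 3.01].

INTERFACE

Orientations are given as a rotation vector (axis times angle).
In Python, from bench import env gives the robot as it stands.
- The arm moves only by the tool move_arm, never from a script. Its argument "steps" is a list of rows, each a list of 3 entries, a list of its own where there are three numbers: the shift along the world's x, y, z in cm, then the turn, a rotation vector about the world's x, y, z in degrees, then the gripper's target within -1 to 1 (shut at 1, half-way at 0, fully open at -1). In form: [[[x, y, z], [wx, wy, wz], hand], ...]. A call has 1 to 12 rows; each row is the pose to reach, as a shift and turn from the pose measured when the call began; what a row does not reach only later rows make up. A row lasts 1/12 s, in which the tool goes at most 41.7 mm and 7.16 degrees, less where a joint would pass 70% of its speed; a pose out of reach is approached as far as the arm can. A call with a gripper value outside its range is refused whole. The fingers move at their own pace and stop on an object; "newtons" is the grip in N (left out, the last holds). Time passes only in rows, so rows that repeat a pose let the fingers close. It gives the time, the measured TCP pose, the force and the opening at its end, in the units of the state.
- env.observe(): the state, without advancing time (a new reading comes with each control period).
- env.snapshot(name): name is "scene" or "top"; returns a dict with "frame" (400x640x3 uint8, blue, green, red), "camera_matrix" (3x3 intrinsics, pixels), "rvec" (rotation vector, rad) and "tvec" (3), from world to camera coordinates, as OpenCV has them. Camera axes: x right, y down, z forward; pixel columns grow to the right and rows downward; lengths in m; the calibration is good to about 2 mm. A picture is of the moment at which its call begins. There is no depth.
- env.finish_job(): hands the job in, once; it reports no verdict.
Trained networks look in a picture, given as the dict that the camera call returned (one of the last four; its "shot" number tells which), for a name from the list of things; names that differ only in an ending like _2 or _b are one class to them, and where a whole thing is asked for, a point or a joint stands for the part that bears it (a point fixed in the world has none). Each returns a list of dicts, best first, with "conf" (0 to 1); they miss things now and then, are a little off and sometimes report something else, mostly with a low value. They report only what shows in the picture. A call takes as long as a camera call. They do not tell look-alikes from the thing itself.
- env.regions_of(picture, label): "region" (400x640 bool, what is visible of it) and "bbox" ([left, top, width, height] in pixels, round what is visible of it).
- env.mark_of(picture, label): "at" ([column, row] in pixels: a listed point, or the origin of a listed thing).
The state is a dict: "clock": time; "qpos": joint angles; "qvel": joint speeds; "effort": joint torques, N m; "tcp_pos": TCP position; "eef_rot": TCP orientation; "contact_force": force on the tool from outside, world axes, zero at the start; "moment": the same for the moment, N m; "finger_gap": opening from 0.0 (shut) to 1.0 (fully open).
Only numpy, scipy, OpenCV 4.12 (cv2) and the standard library are available. Lean on these libraries where they do the work, as an engineer would, in place of code of your own. Each camera call takes 0.05 s, during which the arm holds its last target.

## Working session

There is one attempt and no reset: what is moved stays moved. The work goes in short steps, Python scripts to look and compute and a tool call to move; the robot and the scene stay as the last step left them, time stands still between calls to the robot, and variables do not carry over. Pictures are saved under pics/ and viewed, and the job is handed in when it is done.

Besides the shell and the picture viewer there is one more tool, called after "Request:" as name(argument=value, ...) on one line, values as JSON. move_arm: Moves the arm, as the interface text tells. Its arguments: {"type":"object","properties":{"steps":{"type":"array"},"newtons":{"type":"number"}},"required":["steps"]}

```bash
ls; mkdir -p pics
cat > h.py <<'E'
import numpy as np, cv2
from bench import env
def snap(n,f):
    p=env.snapshot(n); cv2.imwrite('pics/'+f,p['frame']); return p
def proj(p,X):
    return cv2.projectPoints(np.asarray(X,float).reshape(-1,1,3),np.asarray(p['rvec'],float),np.asarray(p['tvec'],float),np.asarray(p['camera_matrix'],float),None)[0].reshape(-1,2)
def ray(p,uv):
    R=cv2.Rodrigues(np.asarray(p['rvec'],float))[0];t=np.asarray(p['tvec'],float).ravel()
    d=R.T@np.linalg.inv(np.asarray(p['camera_matrix'],float))@np.array([uv[0],uv[1],1.]); return -R.T@t,d/np.linalg.norm(d)
def atz(p,uv,z):
    c,d=ray(p,uv); return c+d*(z-c[2])/d[2]
E
python3 - <<'E'
from h import *
s=env.observe(); print({k:np.round(v,3).tolist() for k,v in s.items()}); print(env.nose_length)
for n in('scene','top'):
    p=snap(n,n+'0.png'); c,_=ray(p,(320,200)); print(n,c, p['camera_matrix'][0])
    for l in('carrier','lid_a','pocket_a','pitcher','sugar_jar','mug'):
        for r in env.mark_of(p,l): print(l,r['conf'],np.round(r['at'],1), np.round(atz(p,r['at'],0.11 if l[0]=='l' or l[:2]=='po' else 0),3))
E
```

```text
pics
{'clock': 0.0, 'qpos': [-1.307, 0.522, -0.036, 1.6, 0.021, 1.021, -0.113], 'qvel': [-0.001, -0.001, 0.001, 0.001, 0.001, 0.001, 0.001], 'effort': [0.001, -92.708, 1.98, -36.994, 0.018, 0.008, 0.0], 'tcp_pos': [0.205, 0.59, 0.303], 'eef_rot': [-0.522, -3.098, 0.002], 'contact_force': [-0.063, -0.246, -0.092], 'moment': [0.005, 0.039, 0.011], 'finger_gap': 1.002}
0.0726
scene [ 1.26907831 -0.47332763  0.63690299] [490.74879013   0.         321.66978048]
carrier 0.6 [311.7 220. ] [ 0.567 -0.001  0.   ]
carrier 0.19 [348.5 182.6] [0.493 0.156 0.   ]
lid_a 0.9 [346.9 181.6] [0.623 0.047 0.11 ]
lid_a 0.77 [302.3 197.8] [ 0.62  -0.058  0.11 ]
lid_a 0.76 [320.3 162.1] [0.529 0.047 0.11 ]
lid_a 0.57 [274.4 172. ] [ 0.509 -0.054  0.11 ]
pitcher 0.78 [370.7 186. ] [0.535 0.191 0.   ]
sugar_jar 0.83 [238.1 283.2] [ 0.65  -0.219  0.   ]
sugar_jar 0.71 [349.1 296.2] [ 0.791 -0.072  0.   ]
sugar_jar 0.69 [173.4 278.8] [ 0.572 -0.312  0.   ]
sugar_jar 0.56 [191.5 218.6] [ 0.417 -0.212  0.   ]
mug 0.56 [345.8 296.8] [ 0.789 -0.078  0.   ]
mug 0.27 [313.  225.4] [ 0.585 -0.009  0.   ]
top [0.48832059 0.02086099 1.00780201] [410.31006873   0.         326.1187161 ]
carrier 0.96 [348.9 210.8] [ 0.568 -0.014  0.   ]
lid_a 0.82 [321.  226.7] [0.525 0.051 0.11 ]
lid_a 0.77 [372.1 180.4] [ 0.627 -0.062  0.11 ]
lid_a 0.72 [370.4 228.6] [ 0.521 -0.057  0.11 ]
lid_a 0.55 [323. 178.] [0.632 0.047 0.11 ]
pitcher 0.8 [265.7 225.7] [0.532 0.19  0.   ]
pitcher 0.31 [370.6 181.2] [ 0.642 -0.068  0.   ]
sugar_jar 0.85 [434.9 276.4] [ 0.41  -0.219  0.   ]
sugar_jar 0.81 [422.  227.7] [ 0.527 -0.192  0.   ]
sugar_jar 0.61 [430.2 174.3] [ 0.659 -0.216  0.   ]
sugar_jar 0.59 [469.5 208.7] [ 0.573 -0.309  0.   ]
sugar_jar 0.56 [371.4 126.1] [ 0.782 -0.072  0.   ]
mug 0.86 [370.6 124.4] [ 0.787 -0.07   0.   ]
```

Run:
```python
from h import *
a=cv2.imread('pics/scene0.png');b=cv2.imread('pics/top0.png')
cv2.imwrite('pics/s1.png',cv2.resize(a[120:320,130:430],None,fx=2.66,fy=2.66,interpolation=cv2.INTER_CUBIC))
cv2.imwrite('pics/t1.png',cv2.resize(b[100:300,230:490],None,fx=3,fy=3,interpolation=cv2.INTER_CUBIC))
```

```text
(no output)
```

View pics/s1.png

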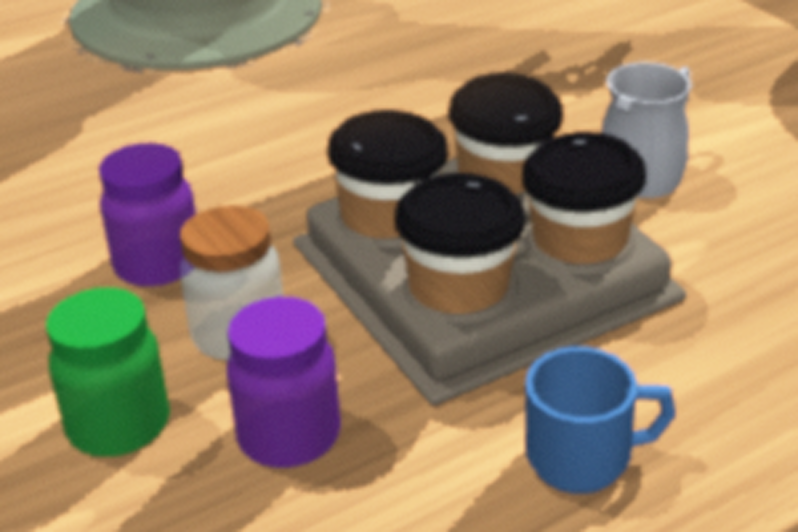

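View pics/t1.png

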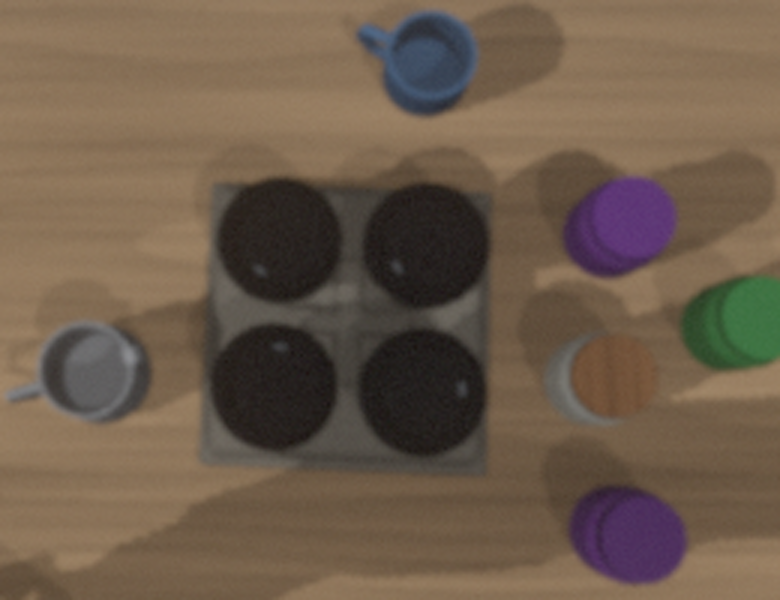

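Run:
```python
from h import *
S=env.snapshot('scene');T=env.snapshot('top')
def two(u,v):
    c1,d1=ray(S,u);c2,d2=ray(T,v)
    A=np.stack([d1,-d2],1);k=np.linalg.lstsq(A,c2-c1,rcond=None)[0];a=c1+k[0]*d1;b=c2+k[1]*d2
    return (a+b)/2,np.linalg.norm(a-b)
print(cv2.Rodrigues(env.observe()['eef_rot'])[0].round(3))
g={}
for p,n in((S,'s'),(T,'t')):
    g[n]=[r for r in env.regions_of(p,'lid_a') if r['conf']>.3]
    hsv=p['frame'].max(2)
    m=((hsv<60)*255).astype(np.uint8)
    for r in g[n]:
        b=r['bbox'];reg=r['region'].astype(np.uint8)
        cs,_=cv2.findContours(reg,cv2.RETR_EXTERNAL,cv2.CHAIN_APPROX_NONE);c=max(cs,key=cv2.contourArea)
        e=cv2.fitEllipse(c); r['c']=e[0]; print(n,round(r['conf'],2),np.round(e[0],1),np.round(e[1],1),round(e[2]),atz(p,e[0],.113).round(4))
for r in g['t']:
    for q in g['s']:
        X,d=two(q['c'],r['c'])
        if .09<X[2]<.14 and d<.01: print(X.round(4),round(d,4))
# carrier outline corners, in top
r=env.regions_of(T,'carrier')[0];cs,_=cv2.findContours(r['region'].astype(np.uint8),cv2.RETR_EXTERNAL,cv2.CHAIN_APPROX_NONE)
print(cv2.minAreaRect(max(cs,key=cv2.contourArea)))
```

```text
[[-0.945  0.328 -0.   ]
 [ 0.328  0.945 -0.   ]
 [ 0.    -0.    -1.   ]]
s 0.95 [319.8 161.3] [28.5 43.4] 98 [0.5302 0.0457 0.113 ]
s 0.94 [275.1 175.1] [27.9 45.3] 92 [ 0.5247 -0.061   0.113 ]
s 0.72 [349.1 184.5] [29.2 46.1] 89 [0.6371 0.0414 0.113 ]
s 0.58 [302.  200.7] [31.4 49.8] 92 [ 0.6317 -0.0658  0.113 ]
t 0.97 [323.1 179.8] [40.8 41.4] 6 [0.6279 0.0463 0.113 ]
t 0.9 [372.  181.4] [41.7 42.6] 58 [ 0.6239 -0.0614  0.113 ]
t 0.67 [370.9 230.5] [41.3 43. ] 115 [ 0.5164 -0.0574  0.113 ]
t 0.56 [321.4 228.6] [41.5 42.2] 7 [0.5204 0.0498 0.113 ]
[0.6292 0.047  0.1067] 0.0013
[ 0.6249 -0.0617  0.1075] 0.0004
[ 0.5169 -0.0574  0.1077] 0.0012
[0.5211 0.0508 0.1069] 0.0019
((345.2524719238281, 210.0732879638672), (95.86163330078125, 94.10761260986328), 2.7927021980285645)
```

Request:
move_arm(steps=[[[35.4, -54, -4], [0, 0, 19], 1], [[35.4, -54, -4], [0, 0, 19], 1], [[35.4, -54, -4], [0, 0, 19], 1], [[35.4, -54, -4], [0, 0, 19], 1], [[35.4, -54, -4], [0, 0, 19], 1], [[35.4, -54, -4], [0, 0, 19], 1], [[35.4, -54, -4], [0, 0, 19], 1], [[35.4, -54, -4], [0, 0, 19], 1], [[35.4, -54, -4], [0, 0, 19], 1], [[35.4, -54, -4], [0, 0, 19], 1], [[35.4, -54, -4], [0, 0, 19], 1], [[35.4, -54, -4], [0, 0, 19], 1]], newtons=40)

```text
clock: 1.95
tcp_pos: [0.4792, 0.1712, 0.2731]
eef_rot: [0.003, 3.141, 0.0]
contact_force: [0.9, 0.6, 0.1]
finger_gap: -0.001
```

Request:
move_arm(steps=[[[2.7, -4, -1], [0, 0, 0], 1], [[5.4, -8, -3], [0, 0, 0], 1], [[8, -12.1, -5], [0, 0, 0], 1], [[8, -12.1, -7.2], [0, 0, 0], 1], [[8, -12.1, -7.2], [0, 0, 0], 1], [[8, -12.1, -7.2], [0, 0, 0], 1]])

```text
clock: 2.45
tcp_pos: [0.5589, 0.0485, 0.1994]
eef_rot: [-0.008, -3.139, 0.001]
contact_force: [-0.3, 1.3, 0.9]
finger_gap: 0.0
```

Run:
```python
from h import *
print(env.observe()['contact_force'],env.observe()['tcp_pos'])
p=snap('scene','s2.png');q=snap('top','t2.png')
a=cv2.resize(p['frame'][50:250,220:420],None,fx=3,fy=3,interpolation=cv2.INTER_CUBIC)
cv2.imwrite('pics/s2c.png',a)
```

```text
[-0.3287271   1.28970716  0.88336796] [0.55892827 0.04851792 0.19936779]
```

View pics/s2c.png

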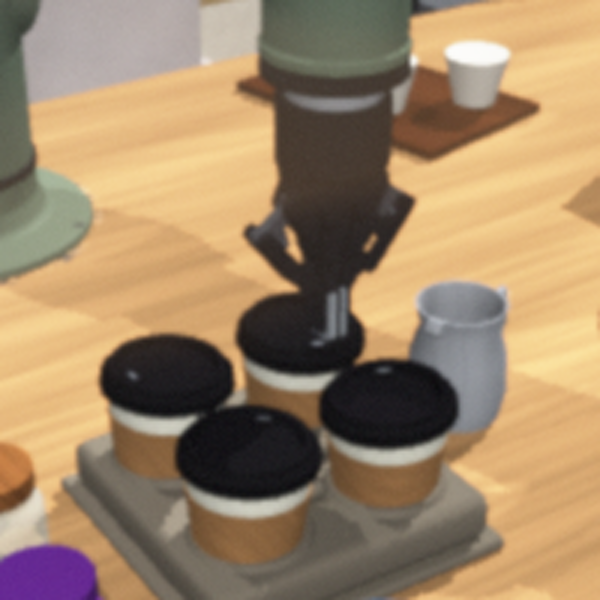

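Request:
move_arm(steps=[[[0, 0.15, -0.3], [0, 0, 0], 1], [[0, 0.15, -0.5], [0, 0, 0], 1], [[0, 0.15, -0.6], [0, 0, 0], 1], [[0, 0.15, -0.6], [0, 0, 0], 1]])

```text
clock: 2.88
tcp_pos: [0.559, 0.0532, 0.1958]
eef_rot: [0.001, 3.141, 0.001]
contact_force: [0.5, 0.1, -0.6]
finger_gap: -0.005
```

Request:
move_arm(steps=[[[0, 0, -0.1], [0, 0, 0], 1], [[0, 0, -0.1], [0, 0, 0], 1], [[0, 0, -0.1], [0, 0, 0], 1]])

```text
clock: 3.13
tcp_pos: [0.559, 0.0533, 0.1948]
eef_rot: [0.001, 3.14, 0.002]
contact_force: [-0.1, -0.3, 0.0]
finger_gap: -0.001
```

Request:
move_arm(steps=[[[0, 0, -0.1], [0, 0, 0], 1], [[0, 0, -0.1], [0, 0, 0], 1], [[0, 0, -0.1], [0, 0, 0], 1]])

```text
clock: 3.38
tcp_pos: [0.559, 0.0533, 0.1938]
eef_rot: [0.001, 3.141, 0.001]
contact_force: [0.6, -0.3, -0.3]
finger_gap: 0.001
```

Request:
move_arm(steps=[[[0, -0.3, -0.1], [0, 0, 0], 1], [[0, -0.3, -0.1], [0, 0, 0], 1], [[0, -0.3, -0.1], [0, 0, 0], 1]])

```text
clock: 3.63
tcp_pos: [0.5589, 0.05, 0.1927]
eef_rot: [0.001, 3.141, 0.001]
contact_force: [0.1, 0.3, 0.2]
finger_gap: -0.001
```

Request:
move_arm(steps=[[[0, 0, -0.1], [0, 0, 0], 1], [[0, 0, -0.1], [0, 0, 0], 1], [[0, 0, -0.1], [0, 0, 0], 1]])

```text
clock: 3.88
tcp_pos: [0.5589, 0.05, 0.1917]
eef_rot: [0.001, 3.141, 0.001]
contact_force: [-0.7, 0.4, -0.5]
finger_gap: -0.003
```

Request:
move_arm(steps=[[[0, 0, -0.1], [0, 0, 0], 1], [[0, 0, -0.1], [0, 0, 0], 1], [[0, 0, -0.1], [0, 0, 0], 1]])

```text
clock: 4.13
tcp_pos: [0.5589, 0.05, 0.1906]
eef_rot: [0.001, 3.141, 0.001]
contact_force: [-0.3, 0.7, -0.9]
finger_gap: 0.003
```

Request:
move_arm(steps=[[[0, 0, -0.1], [0, 0, 0], 1], [[0, 0, -0.1], [0, 0, 0], 1], [[0, 0, -0.1], [0, 0, 0], 1]])

```text
clock: 4.38
tcp_pos: [0.5588, 0.05, 0.1895]
eef_rot: [0.001, 3.141, 0.001]
contact_force: [-0.6, 0.7, 0.7]
finger_gap: 0.003
```

Request:
move_arm(steps=[[[0, 0, -0.05], [0, 0, 0], 1], [[0, 0, -0.05], [0, 0, 0], 1], [[0, 0, -0.05], [0, 0, 0], 1]])

```text
clock: 4.63
tcp_pos: [0.5589, 0.05, 0.1891]
eef_rot: [0.001, 3.141, 0.001]
contact_force: [-0.9, -0.2, 1.5]
finger_gap: -0.002
```

Request:
move_arm(steps=[[[0, 0, -0.05], [0, 0, 0], 1], [[0, 0, -0.05], [0, 0, 0], 1], [[0, 0, -0.05], [0, 0, 0], 1]])

```text
clock: 4.88
tcp_pos: [0.5589, 0.05, 0.1886]
eef_rot: [0.001, 3.141, 0.001]
contact_force: [0.5, -0.7, 2.3]
finger_gap: -0.002
```

Request:
move_arm(steps=[[[0, 0, -0.05], [0, 0, 0], 1], [[0, 0, -0.05], [0, 0, 0], 1], [[0, 0, -0.05], [0, 0, 0], 1]])

```text
clock: 5.13
tcp_pos: [0.559, 0.05, 0.1882]
eef_rot: [0.001, 3.141, 0.001]
contact_force: [-0.8, 0.2, 3.9]
finger_gap: -0.002
```

Run:
```python
from h import *
p=snap('scene','s3.png');q=snap('top','t3.png')
o=np.hstack([cv2.resize(cv2.imread(f)[y:y+70,x:x+70],None,fx=5,fy=5,interpolation=cv2.INTER_CUBIC) for f,y,x in(('pics/s2.png',130,285),('pics/s3.png',130,285))])
o2=np.hstack([cv2.resize(cv2.imread(f)[y:y+50,x:x+70],None,fx=5,fy=5,interpolation=cv2.INTER_CUBIC) for f,y,x in(('pics/top0.png',205,285),('pics/t3.png',205,285))])
cv2.imwrite('pics/c3.png',np.vstack([o,o2])[:600])
```

```text
(no output)
```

View pics/c3.png

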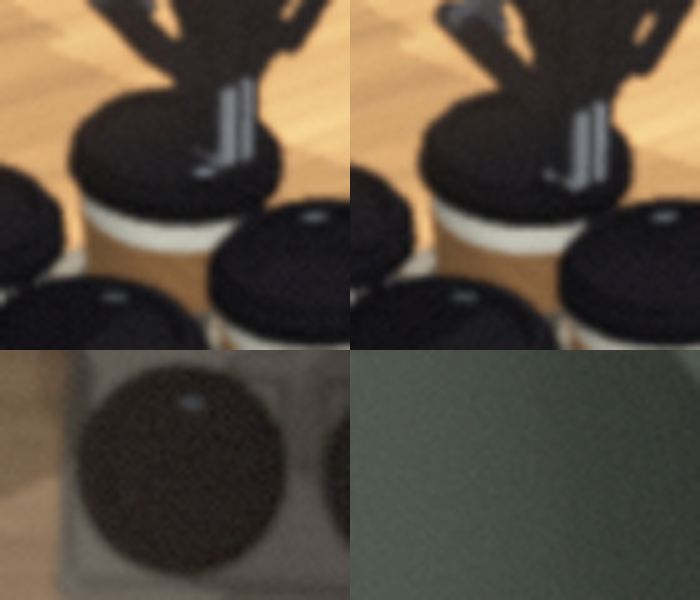

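Request:
move_arm(steps=[[[0, 0, 1.2], [0, 0, 0], 1], [[-2.6, 0, 1.4], [0, 0, 0], 1], [[-5, 0, 1.4], [0, 0, 0], 1], [[-7.6, 0, 1.2], [0, 0, 0], 1], [[-7.6, 0, 1.0], [0, 0, 0], 1], [[-7.6, 0, 0.8], [0, 0, 0], 1], [[-7.6, 0, 0.6], [0, 0, 0], 1], [[-7.6, 0, 0.6], [0, 0, 0], 1], [[-7.6, 0, 0.6], [0, 0, 0], 1]])

```text
clock: 5.98
tcp_pos: [0.4834, 0.05, 0.194]
eef_rot: [0.002, 3.141, 0.001]
contact_force: [-0.3, -0.5, 0.3]
finger_gap: 0.001
```

Request:
move_arm(steps=[[[0, 0, -0.1], [0, 0, 0], 1], [[0, 0, -0.1], [0, 0, 0], 1]])

```text
clock: 6.15
tcp_pos: [0.4837, 0.05, 0.1928]
eef_rot: [0.002, 3.141, 0.001]
contact_force: [-1.0, -0.5, 3.2]
finger_gap: -0.005
```

Request:
move_arm(steps=[[[0, 0, -0.1], [0, 0, 0], 1], [[0, 0, -0.1], [0, 0, 0], 1]])

```text
clock: 6.32
tcp_pos: [0.4838, 0.05, 0.1918]
eef_rot: [0.002, 3.141, 0.001]
contact_force: [-1.8, 1.0, 6.9]
finger_gap: 0.002
```

Request:
move_arm(steps=[[[0, 0, -0.1], [0, 0, 0], 1], [[0, 0, -0.1], [0, 0, 0], 1]])

```text
clock: 6.48
tcp_pos: [0.4838, 0.05, 0.1909]
eef_rot: [0.002, 3.141, 0.001]
contact_force: [-2.9, -1.2, 10.9]
finger_gap: -0.003
```

Request:
move_arm(steps=[[[0, 0, 1.2], [0, 0, 0], 1], [[1.9, 1.9, 1.3], [0, 0, 0], 1], [[3.8, 3.8, 1.2], [0, 0, 0], 1], [[3.8, 3.8, 0.8], [0, 0, 0], 1], [[3.8, 3.8, 0.5], [0, 0, 0], 1], [[3.8, 3.8, 0.3], [0, 0, 0], 1], [[3.8, 3.8, 0.3], [0, 0, 0], 1], [[3.8, 3.8, 0.3], [0, 0, 0], 1]])

```text
clock: 7.15
tcp_pos: [0.5215, 0.0874, 0.1938]
eef_rot: [0.003, 3.142, 0.001]
contact_force: [0.3, 0.5, -0.1]
finger_gap: 0.0
```

Request:
move_arm(steps=[[[0, 0, -0.1], [0, 0, 0], 1], [[0, 0, -0.1], [0, 0, 0], 1]])

```text
clock: 7.32
tcp_pos: [0.5213, 0.0869, 0.1929]
eef_rot: [-0.004, -3.142, -0.001]
contact_force: [0.1, 0.5, 0.8]
finger_gap: -0.003
```

Request:
move_arm(steps=[[[0, 0, -0.1], [0, 0, 0], 1], [[0, 0, -0.1], [0, 0, 0], 1]])

```text
clock: 7.48
tcp_pos: [0.5212, 0.0868, 0.1918]
eef_rot: [-0.004, -3.142, -0.001]
contact_force: [0.3, -0.0, -0.1]
finger_gap: 0.004
```

Request:
move_arm(steps=[[[0, 0, -0.1], [0, 0, 0], 1], [[0, 0, -0.1], [0, 0, 0], 1]])

```text
clock: 7.65
tcp_pos: [0.5213, 0.0868, 0.1908]
eef_rot: [0.004, 3.141, 0.001]
contact_force: [0.6, 0.8, 2.8]
finger_gap: 0.001
```

Request:
move_arm(steps=[[[0, 0, -0.06], [0, 0, 0], 1], [[0, 0, -0.06], [0, 0, 0], 1]])

```text
clock: 7.82
tcp_pos: [0.5213, 0.0868, 0.1903]
eef_rot: [0.004, 3.141, 0.001]
contact_force: [-1.1, 1.2, 4.2]
finger_gap: 0.001
```

Request:
move_arm(steps=[[[0, 0, 1.0], [0, 0, 0], 1], [[0, -3.0, 1.2], [0, 0, 0], 1], [[0, -6, 1.2], [0, 0, 0], 1], [[0, -7.5, 0.9], [0, 0, 0], 1], [[0, -7.5, 0.6], [0, 0, 0], 1], [[0, -7.5, 0.3], [0, 0, 0], 1], [[0, -7.5, 0.3], [0, 0, 0], 1], [[0, -7.5, 0.3], [0, 0, 0], 1]])

```text
clock: 8.48
tcp_pos: [0.5213, 0.0129, 0.1933]
eef_rot: [0.002, 3.141, 0.001]
contact_force: [-0.2, -0.4, -0.0]
finger_gap: 0.001
```

Request:
move_arm(steps=[[[0, 0, -0.1], [0, 0, 0], 1], [[0, 0, -0.1], [0, 0, 0], 1]])

```text
clock: 8.65
tcp_pos: [0.5214, 0.0138, 0.1923]
eef_rot: [0.0, 3.141, 0.002]
contact_force: [0.2, 0.1, 0.1]
finger_gap: -0.001
```

Request:
move_arm(steps=[[[0, 0, -0.1], [0, 0, 0], 1], [[0, 0, -0.1], [0, 0, 0], 1]])

```text
clock: 8.82
tcp_pos: [0.5215, 0.0141, 0.1914]
eef_rot: [-0.001, 3.141, 0.002]
contact_force: [0.4, 0.4, 4.0]
finger_gap: -0.001
```

Request:
move_arm(steps=[[[0, 0, 1.0], [0, 0, 0], 1], [[-0.4, -1.8, 1.2], [0, 0, 0], 1], [[-0.4, -3.4, 0.9], [0, 0, 0], 1], [[-0.4, -3.4, 0.6], [0, 0, 0], 1], [[-0.4, -3.4, 0.4], [0, 0, 0], 1], [[-0.4, -3.4, 0.3], [0, 0, 0], 1], [[-0.4, -3.4, 0.3], [0, 0, 0], 1]])

```text
clock: 9.4
tcp_pos: [0.5174, -0.0192, 0.1943]
eef_rot: [-0.002, 3.142, 0.002]
contact_force: [-0.0, -0.3, -0.6]
finger_gap: 0.003
```

Request:
move_arm(steps=[[[0, 0, -0.1], [0, 0, 0], 1], [[0, 0, -0.1], [0, 0, 0], 1]])

```text
clock: 9.57
tcp_pos: [0.5175, -0.0185, 0.1933]
eef_rot: [0.004, -3.141, -0.003]
contact_force: [-0.4, -0.3, -1.0]
finger_gap: 0.0
```

Request:
move_arm(steps=[[[0, 0, -0.1], [0, 0, 0], 1], [[0, 0, -0.1], [0, 0, 0], 1]])

```text
clock: 9.73
tcp_pos: [0.5175, -0.0182, 0.1922]
eef_rot: [0.004, -3.141, -0.003]
contact_force: [0.0, 0.7, 0.1]
finger_gap: 0.002
```

Request:
move_arm(steps=[[[0, -0.1, -0.1], [0, 0, 0], 1], [[0, -0.1, -0.1], [0, 0, 0], 1]])

```text
clock: 9.9
tcp_pos: [0.5174, -0.0193, 0.1911]
eef_rot: [0.004, -3.141, -0.003]
contact_force: [0.3, -0.1, 0.4]
finger_gap: 0.003
```

Request:
move_arm(steps=[[[0, 0, -0.08], [0, 0, 0], 1], [[0, 0, -0.08], [0, 0, 0], 1]])

```text
clock: 10.07
tcp_pos: [0.5174, -0.0194, 0.1901]
eef_rot: [0.004, -3.141, -0.003]
contact_force: [-0.2, 0.2, 0.5]
finger_gap: -0.003
```

Request:
move_arm(steps=[[[0, 0, -0.08], [0, 0, 0], 1], [[0, 0, -0.08], [0, 0, 0], 1]])

```text
clock: 10.23
tcp_pos: [0.5174, -0.0194, 0.1892]
eef_rot: [0.004, -3.141, -0.003]
contact_force: [0.4, 0.2, 1.3]
finger_gap: -0.003
```

Request:
move_arm(steps=[[[0, 0, -0.06], [0, 0, 0], 1], [[0, 0, -0.06], [0, 0, 0], 1]])

```text
clock: 10.4
tcp_pos: [0.5174, -0.0194, 0.1887]
eef_rot: [0.004, -3.141, -0.003]
contact_force: [-1.1, -0.1, 3.5]
finger_gap: -0.002
```

Request:
move_arm(steps=[[[0, 0, 1.2], [0, 0, 0], 1], [[0, -3, 1.6], [0, 0, 0], 1], [[0, -6, 1.6], [0, 0, 0], 1], [[0, -7.6, 1.3], [0, 0, 0], 1], [[0, -7.6, 1.0], [0, 0, 0], 1], [[0, -7.6, 0.7], [0, 0, 0], 1], [[0, -7.6, 0.7], [0, 0, 0], 1], [[0, -7.6, 0.7], [0, 0, 0], 1]])

```text
clock: 11.07
tcp_pos: [0.5174, -0.0943, 0.1955]
eef_rot: [0.006, -3.141, -0.003]
contact_force: [0.5, 0.1, 0.0]
finger_gap: -0.002
```

Request:
move_arm(steps=[[[0, 0, -0.1], [0, 0, 0], 1], [[0, 0, -0.1], [0, 0, 0], 1]])

```text
clock: 11.23
tcp_pos: [0.5175, -0.0935, 0.1944]
eef_rot: [0.008, -3.141, -0.004]
contact_force: [-0.1, 0.4, 0.0]
finger_gap: 0.001
```

Request:
move_arm(steps=[[[0, 0, -0.1], [0, 0, 0], 1], [[0, 0, -0.1], [0, 0, 0], 1]])

```text
clock: 11.4
tcp_pos: [0.5175, -0.093, 0.1933]
eef_rot: [0.009, -3.141, -0.004]
contact_force: [0.3, 0.5, 0.3]
finger_gap: -0.003
```

Request:
move_arm(steps=[[[0, -0.2, -0.08], [0, 0, 0], 1], [[0, -0.2, -0.08], [0, 0, 0], 1]])

```text
clock: 11.57
tcp_pos: [0.5177, -0.095, 0.1925]
eef_rot: [0.01, -3.141, -0.004]
contact_force: [-0.1, 1.2, 2.9]
finger_gap: -0.001
```

Request:
move_arm(steps=[[[0, 0, -0.08], [0, 0, 0], 1], [[0, 0, -0.08], [0, 0, 0], 1]])

```text
clock: 11.73
tcp_pos: [0.5178, -0.095, 0.1918]
eef_rot: [0.01, -3.141, -0.004]
contact_force: [0.1, 2.1, 5.3]
finger_gap: 0.001
```

Request:
move_arm(steps=[[[0, 0, 1.0], [0, 0, 0], 1], [[1.9, 1.9, 1.2], [0, 0, 0], 1], [[3.7, 3.7, 1.2], [0, 0, 0], 1], [[3.7, 3.7, 0.9], [0, 0, 0], 1], [[3.7, 3.7, 0.6], [0, 0, 0], 1], [[3.7, 3.7, 0.4], [0, 0, 0], 1], [[3.7, 3.7, 0.3], [0, 0, 0], 1], [[3.7, 3.7, 0.3], [0, 0, 0], 1]])

```text
clock: 12.4
tcp_pos: [0.5543, -0.0587, 0.1947]
eef_rot: [0.008, -3.141, -0.004]
contact_force: [0.1, -0.1, -0.4]
finger_gap: -0.003
```

Request:
move_arm(steps=[[[0, 0, -0.1], [0, 0, 0], 1], [[0, 0, -0.1], [0, 0, 0], 1]])

```text
clock: 12.57
tcp_pos: [0.554, -0.0592, 0.1937]
eef_rot: [0.007, -3.14, -0.004]
contact_force: [-0.4, 0.2, -0.5]
finger_gap: -0.003
```

Request:
move_arm(steps=[[[0, 0, -0.1], [0, 0, 0], 1], [[0, 0, -0.1], [0, 0, 0], 1]])

```text
clock: 12.73
tcp_pos: [0.5539, -0.0594, 0.1927]
eef_rot: [0.006, -3.14, -0.004]
contact_force: [0.1, -0.2, -0.4]
finger_gap: 0.003
```

Request:
move_arm(steps=[[[0, 0.1, -0.1], [0, 0, 0], 1], [[0, 0.1, -0.1], [0, 0, 0], 1]])

```text
clock: 12.9
tcp_pos: [0.5538, -0.0583, 0.1915]
eef_rot: [0.006, -3.14, -0.004]
contact_force: [0.1, 0.3, 0.5]
finger_gap: 0.001
```

Request:
move_arm(steps=[[[0, 0, -0.08], [0, 0, 0], 1], [[0, 0, -0.08], [0, 0, 0], 1]])

```text
clock: 13.07
tcp_pos: [0.5539, -0.0583, 0.1907]
eef_rot: [0.006, -3.14, -0.003]
contact_force: [-0.1, -0.7, 2.8]
finger_gap: -0.002
```

Request:
move_arm(steps=[[[0, 0, 1.0], [0, 0, 0], 1], [[-3, 0, 1.3], [0, 0, 0], 1], [[-6, 0, 1.3], [0, 0, 0], 1], [[-7.5, 0, 1.0], [0, 0, 0], 1], [[-7.5, 0, 0.6], [0, 0, 0], 1], [[-7.5, 0, 0.4], [0, 0, 0], 1], [[-7.5, 0, 0.3], [0, 0, 0], 1], [[-7.5, 0, 0.3], [0, 0, 0], 1]])

```text
clock: 13.73
tcp_pos: [0.4796, -0.0582, 0.1937]
eef_rot: [0.007, -3.141, -0.004]
contact_force: [0.4, -0.3, 0.2]
finger_gap: 0.001
```

Request:
move_arm(steps=[[[0, 0, -0.1], [0, 0, 0], 1], [[0, 0, -0.1], [0, 0, 0], 1]])

```text
clock: 13.9
tcp_pos: [0.4801, -0.0582, 0.1926]
eef_rot: [0.007, -3.141, -0.004]
contact_force: [-0.8, -0.4, 1.0]
finger_gap: -0.002
```

Request:
move_arm(steps=[[[0, 0, -0.06], [0, 0, 0], 1], [[0, 0, -0.06], [0, 0, 0], 1]])

```text
clock: 14.07
tcp_pos: [0.4802, -0.0581, 0.1919]
eef_rot: [0.007, -3.14, -0.004]
contact_force: [-0.1, -0.3, 1.1]
finger_gap: 0.002
```

Request:
move_arm(steps=[[[0, 0, -0.06], [0, 0, 0], 1], [[0, 0, -0.06], [0, 0, 0], 1]])

```text
clock: 14.23
tcp_pos: [0.4803, -0.0582, 0.1913]
eef_rot: [0.007, -3.141, -0.003]
contact_force: [0.3, 1.9, 4.0]
finger_gap: -0.001
```

Request:
move_arm(steps=[[[0, 0, 1.0], [0, 0, 0], 1], [[3, 0, 1.5], [0, 0, 0], 1], [[7, 0, 1.5], [0, 0, 0], 1], [[10.6, -0.3, 1.2], [0, 0, 0], 1], [[10.6, -0.3, 0.9], [0, 0, 0], 1], [[10.6, -0.3, 0.6], [0, 0, 0], 1], [[10.6, -0.3, 0.5], [0, 0, 0], 1], [[10.6, -0.3, 0.5], [0, 0, 0], 1]])

```text
clock: 14.9
tcp_pos: [0.5854, -0.0612, 0.1963]
eef_rot: [0.007, -3.14, -0.004]
contact_force: [-0.4, -0.6, -0.7]
finger_gap: 0.003
```

Request:
move_arm(steps=[[[0, 0, -0.1], [0, 0, 0], 1], [[0, 0, -0.1], [0, 0, 0], 1]])

```text
clock: 15.07
tcp_pos: [0.5848, -0.0612, 0.1957]
eef_rot: [0.007, -3.139, -0.004]
contact_force: [0.3, 0.5, -0.5]
finger_gap: -0.002
```

Request:
move_arm(steps=[[[0, 0, -0.08], [0, 0, 0], 1], [[0, 0, -0.08], [0, 0, 0], 1]])

```text
clock: 15.23
tcp_pos: [0.5847, -0.0612, 0.1951]
eef_rot: [0.007, -3.14, -0.004]
contact_force: [-0.1, 0.6, 0.9]
finger_gap: -0.001
```

Request:
move_arm(steps=[[[0.15, 0, -0.1], [0, 0, 0], 1], [[0.15, 0, -0.1], [0, 0, 0], 1]])

```text
clock: 15.4
tcp_pos: [0.5863, -0.0612, 0.1941]
eef_rot: [0.007, -3.14, -0.004]
contact_force: [-0.5, -0.2, -0.1]
finger_gap: -0.004
```

Request:
move_arm(steps=[[[0, 0, -0.1], [0, 0, 0], 1], [[0, 0, -0.1], [0, 0, 0], 1]])

```text
clock: 15.57
tcp_pos: [0.5863, -0.0612, 0.1929]
eef_rot: [0.007, -3.14, -0.004]
contact_force: [0.4, -0.3, 0.1]
finger_gap: -0.005
```

Request:
move_arm(steps=[[[0, 0, -0.08], [0, 0, 0], 1], [[0, 0, -0.08], [0, 0, 0], 1]])

```text
clock: 15.73
tcp_pos: [0.5862, -0.0611, 0.1919]
eef_rot: [0.007, -3.139, -0.004]
contact_force: [-0.0, 0.6, -0.2]
finger_gap: 0.002
```

Request:
move_arm(steps=[[[0, 0, -0.08], [0, 0, 0], 1], [[0, 0, -0.08], [0, 0, 0], 1]])

```text
clock: 15.9
tcp_pos: [0.5862, -0.0612, 0.191]
eef_rot: [0.007, -3.139, -0.004]
contact_force: [-0.1, -0.4, 2.1]
finger_gap: -0.0
```

Request:
move_arm(steps=[[[0, 0, -0.08], [0, 0, 0], 1], [[0, 0, -0.08], [0, 0, 0], 1]])

```text
clock: 16.07
tcp_pos: [0.5862, -0.0612, 0.1902]
eef_rot: [0.007, -3.139, -0.004]
contact_force: [-0.3, -0.2, 3.4]
finger_gap: -0.0
```

Request:
move_arm(steps=[[[0, 0, 1.1], [0, 0, 0], 1], [[3, 0, 1.4], [0, 0, 0], 1], [[6, 0, 1.4], [0, 0, 0], 1], [[7.7, 0, 1.1], [0, 0, 0], 1], [[7.7, 0, 0.7], [0, 0, 0], 1], [[7.7, 0, 0.5], [0, 0, 0], 1], [[7.7, 0, 0.4], [0, 0, 0], 1], [[7.7, 0, 0.4], [0, 0, 0], 1]])

```text
clock: 16.73
tcp_pos: [0.6625, -0.0613, 0.1944]
eef_rot: [0.006, -3.139, -0.004]
contact_force: [-0.3, -0.2, 0.9]
finger_gap: -0.005
```

Request:
move_arm(steps=[[[0, 0, -0.1], [0, 0, 0], 1], [[0, 0, -0.1], [0, 0, 0], 1]])

```text
clock: 16.9
tcp_pos: [0.6621, -0.0614, 0.1937]
eef_rot: [0.006, -3.139, -0.003]
contact_force: [-0.0, -0.1, -0.1]
finger_gap: 0.002
```

Request:
move_arm(steps=[[[0.1, 0, -0.08], [0, 0, 0], 1], [[0.1, 0, -0.08], [0, 0, 0], 1]])

```text
clock: 17.07
tcp_pos: [0.6631, -0.0614, 0.1931]
eef_rot: [0.006, -3.139, -0.003]
contact_force: [0.5, 0.1, 0.7]
finger_gap: -0.004
```

Request:
move_arm(steps=[[[0, 0, -0.1], [0, 0, 0], 1], [[0, 0, -0.1], [0, 0, 0], 1]])

```text
clock: 17.23
tcp_pos: [0.663, -0.0614, 0.192]
eef_rot: [0.006, -3.139, -0.003]
contact_force: [1.0, 0.8, -0.3]
finger_gap: -0.002
```

Request:
move_arm(steps=[[[0, 0, -0.08], [0, 0, 0], 1], [[0, 0, -0.08], [0, 0, 0], 1]])

```text
clock: 17.4
tcp_pos: [0.6631, -0.0614, 0.1912]
eef_rot: [0.006, -3.139, -0.003]
contact_force: [-0.7, -0.5, 2.0]
finger_gap: -0.006
```

Request:
move_arm(steps=[[[0, 0, 1.0], [0, 0, 0], 1], [[-2, 2, 1.4], [0, 0, 0], 1], [[-3.8, 3.8, 1.4], [0, 0, 0], 1], [[-3.8, 3.8, 1.1], [0, 0, 0], 1], [[-3.8, 3.8, 0.8], [0, 0, 0], 1], [[-3.8, 3.8, 0.6], [0, 0, 0], 1], [[-3.8, 3.8, 0.5], [0, 0, 0], 1], [[-3.8, 3.8, 0.5], [0, 0, 0], 1]])

```text
clock: 18.07
tcp_pos: [0.6254, -0.0241, 0.1959]
eef_rot: [0.005, -3.139, -0.003]
contact_force: [-1.4, -0.1, -0.4]
finger_gap: -0.001
```

Request:
move_arm(steps=[[[0, 0, -0.1], [0, 0, 0], 1], [[0, 0, -0.1], [0, 0, 0], 1]])

```text
clock: 18.23
tcp_pos: [0.6255, -0.0246, 0.1947]
eef_rot: [0.004, -3.139, -0.003]
contact_force: [-0.4, 1.0, 1.2]
finger_gap: 0.003
```

Request:
move_arm(steps=[[[0, 0, -0.08], [0, 0, 0], 1], [[0, 0, -0.08], [0, 0, 0], 1]])

```text
clock: 18.4
tcp_pos: [0.6255, -0.0248, 0.1937]
eef_rot: [0.003, -3.138, -0.002]
contact_force: [0.6, -0.3, -0.3]
finger_gap: -0.001
```

Request:
move_arm(steps=[[[0, 0.1, -0.1], [0, 0, 0], 1], [[0, 0.1, -0.1], [0, 0, 0], 1]])

```text
clock: 18.57
tcp_pos: [0.6255, -0.0237, 0.1925]
eef_rot: [0.003, -3.138, -0.003]
contact_force: [-0.3, 0.4, 0.5]
finger_gap: -0.004
```

Request:
move_arm(steps=[[[0, 0, -0.1], [0, 0, 0], 1], [[0, 0, -0.1], [0, 0, 0], 1]])

```text
clock: 18.73
tcp_pos: [0.6254, -0.0236, 0.1913]
eef_rot: [0.004, -3.138, -0.003]
contact_force: [-0.1, 0.0, 0.4]
finger_gap: 0.003
```

Request:
move_arm(steps=[[[0, 0, -0.08], [0, 0, 0], 1], [[0, 0, -0.08], [0, 0, 0], 1]])

```text
clock: 18.9
tcp_pos: [0.6253, -0.0236, 0.1904]
eef_rot: [0.004, -3.138, -0.003]
contact_force: [0.7, -0.2, -0.0]
finger_gap: -0.0
```

Request:
move_arm(steps=[[[0, 0, -0.08], [0, 0, 0], 1], [[0, 0, -0.08], [0, 0, 0], 1]])

```text
clock: 19.07
tcp_pos: [0.6253, -0.0236, 0.1895]
eef_rot: [0.004, -3.138, -0.003]
contact_force: [-0.2, -1.3, 2.3]
finger_gap: 0.004
```

Request:
move_arm(steps=[[[0, 0, -0.08], [0, 0, 0], 1], [[0, 0, -0.08], [0, 0, 0], 1]])

```text
clock: 19.23
tcp_pos: [0.6254, -0.0236, 0.1888]
eef_rot: [0.004, -3.138, -0.003]
contact_force: [-1.0, 1.1, 3.5]
finger_gap: 0.006
```

Request:
move_arm(steps=[[[0, 0, 1.2], [0, 0, 0], 1], [[0, -3, 1.6], [0, 0, 0], 1], [[0, -6, 1.6], [0, 0, 0], 1], [[0, -7.6, 1.3], [0, 0, 0], 1], [[0, -7.6, 1.0], [0, 0, 0], 1], [[0, -7.6, 0.7], [0, 0, 0], 1], [[0, -7.6, 0.6], [0, 0, 0], 1], [[0, -7.6, 0.6], [0, 0, 0], 1]])

```text
clock: 19.9
tcp_pos: [0.6254, -0.0983, 0.1947]
eef_rot: [0.006, -3.138, -0.004]
contact_force: [-0.6, 0.4, -0.0]
finger_gap: 0.002
```

Request:
move_arm(steps=[[[0, 0, -0.1], [0, 0, 0], 1], [[0, 0, -0.1], [0, 0, 0], 1]])

```text
clock: 20.07
tcp_pos: [0.6255, -0.0972, 0.1937]
eef_rot: [0.008, -3.138, -0.004]
contact_force: [-0.3, 0.1, -0.9]
finger_gap: -0.003
```

Request:
move_arm(steps=[[[0, -0.1, -0.08], [0, 0, 0], 1], [[0, -0.1, -0.08], [0, 0, 0], 1]])

```text
clock: 20.23
tcp_pos: [0.6257, -0.0978, 0.193]
eef_rot: [0.009, -3.138, -0.005]
contact_force: [0.7, 0.6, 1.2]
finger_gap: -0.002
```

Request:
move_arm(steps=[[[0, -0.1, -0.08], [0, 0, 0], 1], [[0, -0.1, -0.08], [0, 0, 0], 1]])

```text
clock: 20.4
tcp_pos: [0.6258, -0.0987, 0.1922]
eef_rot: [0.009, -3.138, -0.005]
contact_force: [-0.1, 1.6, 2.7]
finger_gap: -0.001
```

Request:
move_arm(steps=[[[0, 0, -0.05], [0, 0, 0], 1], [[0, 0, -0.05], [0, 0, 0], 1]])

```text
clock: 20.57
tcp_pos: [0.6258, -0.0986, 0.1918]
eef_rot: [0.009, -3.138, -0.005]
contact_force: [-0.8, 1.6, 4.2]
finger_gap: -0.001
```

Request:
move_arm(steps=[[[0, 0, 1.2], [0, 0, 0], 1], [[0, 4, 1.8], [0, 0, 0], 1], [[0.3, 8, 1.8], [0, 0, 0], 1], [[0.3, 10.8, 1.5], [0, 0, 0], 1], [[0.3, 10.8, 1.2], [0, 0, 0], 1], [[0.3, 10.8, 0.9], [0, 0, 0], 1], [[0.3, 10.8, 0.7], [0, 0, 0], 1], [[0.3, 10.8, 0.7], [0, 0, 0], 1]])

```text
clock: 21.23
tcp_pos: [0.6287, 0.0079, 0.1987]
eef_rot: [0.007, -3.138, -0.004]
contact_force: [-0.1, 0.0, -0.2]
finger_gap: 0.002
```

Request:
move_arm(steps=[[[0, 0, -0.1], [0, 0, 0], 1], [[0, 0, -0.1], [0, 0, 0], 1]])

```text
clock: 21.4
tcp_pos: [0.6287, 0.0065, 0.1977]
eef_rot: [0.004, -3.138, -0.003]
contact_force: [0.2, -0.4, 0.7]
finger_gap: 0.001
```

Request:
move_arm(steps=[[[0, 0, -0.08], [0, 0, 0], 1], [[0, 0, -0.08], [0, 0, 0], 1]])

```text
clock: 21.57
tcp_pos: [0.6286, 0.0058, 0.1969]
eef_rot: [0.003, -3.138, -0.003]
contact_force: [0.7, -0.6, 0.3]
finger_gap: -0.001
```

Request:
move_arm(steps=[[[0, 0.3, -0.1], [0, 0, 0], 1], [[0, 0.3, -0.1], [0, 0, 0], 1]])

```text
clock: 21.73
tcp_pos: [0.6286, 0.0092, 0.1958]
eef_rot: [0.003, -3.137, -0.003]
contact_force: [-1.1, 0.4, 0.6]
finger_gap: -0.001
```

Request:
move_arm(steps=[[[0, 0, -0.1], [0, 0, 0], 1], [[0, 0, -0.1], [0, 0, 0], 1]])

```text
clock: 21.9
tcp_pos: [0.6286, 0.0095, 0.1946]
eef_rot: [0.003, -3.137, -0.003]
contact_force: [0.5, 0.5, -0.1]
finger_gap: 0.002
```

Request:
move_arm(steps=[[[0, 0, -0.08], [0, 0, 0], 1], [[0, 0, -0.08], [0, 0, 0], 1]])

```text
clock: 22.07
tcp_pos: [0.6285, 0.0095, 0.1936]
eef_rot: [0.003, -3.137, -0.003]
contact_force: [0.1, -0.4, -0.1]
finger_gap: 0.003
```

Request:
move_arm(steps=[[[0, 0, -0.1], [0, 0, 0], 1], [[0, 0, -0.1], [0, 0, 0], 1]])

```text
clock: 22.23
tcp_pos: [0.6285, 0.0095, 0.1924]
eef_rot: [0.003, -3.137, -0.003]
contact_force: [1.4, 0.8, -0.8]
finger_gap: 0.002
```

Request:
move_arm(steps=[[[0, 0, -0.08], [0, 0, 0], 1], [[0, 0, -0.08], [0, 0, 0], 1]])

```text
clock: 22.4
tcp_pos: [0.6284, 0.0095, 0.1914]
eef_rot: [0.003, -3.137, -0.003]
contact_force: [0.3, -0.1, -0.2]
finger_gap: 0.002
```

Request:
move_arm(steps=[[[0, 0, -0.08], [0, 0, 0], 1], [[0, 0, -0.08], [0, 0, 0], 1]])

```text
clock: 22.57
tcp_pos: [0.6283, 0.0095, 0.1905]
eef_rot: [0.003, -3.136, -0.003]
contact_force: [0.3, 0.3, -0.5]
finger_gap: -0.0
```

Request:
move_arm(steps=[[[0, 0, -0.08], [0, 0, 0], 1], [[0, 0, -0.08], [0, 0, 0], 1]])

```text
clock: 22.73
tcp_pos: [0.6283, 0.0095, 0.1895]
eef_rot: [0.003, -3.136, -0.003]
contact_force: [-0.1, -0.4, 0.5]
finger_gap: 0.001
```

Request:
move_arm(steps=[[[0, 0, -0.08], [0, 0, 0], 1], [[0, 0, -0.08], [0, 0, 0], 1]])

```text
clock: 22.9
tcp_pos: [0.6283, 0.0094, 0.1887]
eef_rot: [0.003, -3.137, -0.003]
contact_force: [0.2, -0.1, 1.9]
finger_gap: -0.001
```

Request:
move_arm(steps=[[[0, 0, -0.06], [0, 0, 0], 1], [[0, 0, -0.06], [0, 0, 0], 1]])

```text
clock: 23.07
tcp_pos: [0.6284, 0.0094, 0.1882]
eef_rot: [0.003, -3.137, -0.003]
contact_force: [-0.3, -0.6, 3.3]
finger_gap: -0.003
```

Request:
move_arm(steps=[[[0, 0, 1.2], [0, 0, 0], 1], [[2, 2, 1.8], [0, 0, 0], 1], [[3.8, 3.8, 1.7], [0, 0, 0], 1], [[3.8, 3.8, 1.4], [0, 0, 0], 1], [[3.8, 3.8, 1.1], [0, 0, 0], 1], [[3.8, 3.8, 0.9], [0, 0, 0], 1], [[3.8, 3.8, 0.8], [0, 0, 0], 1], [[3.8, 3.8, 0.8], [0, 0, 0], 1]])

```text
clock: 23.73
tcp_pos: [0.666, 0.0466, 0.1962]
eef_rot: [0.002, -3.136, -0.002]
contact_force: [-0.3, -0.5, 0.3]
finger_gap: 0.0
```

Request:
move_arm(steps=[[[0, 0, -0.1], [0, 0, 0], 1], [[0, 0, -0.1], [0, 0, 0], 1]])

```text
clock: 23.9
tcp_pos: [0.6659, 0.0461, 0.1953]
eef_rot: [0.001, -3.136, -0.002]
contact_force: [-0.5, -0.2, 0.1]
finger_gap: -0.001
```

Request:
move_arm(steps=[[[0, 0, -0.08], [0, 0, 0], 1], [[0, 0, -0.08], [0, 0, 0], 1]])

```text
clock: 24.07
tcp_pos: [0.6658, 0.0458, 0.1945]
eef_rot: [0.0, -3.136, -0.002]
contact_force: [-0.3, -0.2, 0.1]
finger_gap: -0.006
```

Request:
move_arm(steps=[[[0, 0, -0.08], [0, 0, 0], 1], [[0, 0, -0.08], [0, 0, 0], 1]])

```text
clock: 24.23
tcp_pos: [0.6657, 0.0457, 0.1935]
eef_rot: [0.0, -3.136, -0.002]
contact_force: [-0.9, 0.8, 0.4]
finger_gap: -0.002
```

Request:
move_arm(steps=[[[0, 0, -0.08], [0, 0, 0], 1], [[0, 0, -0.08], [0, 0, 0], 1]])

```text
clock: 24.4
tcp_pos: [0.6657, 0.0457, 0.1926]
eef_rot: [0.0, -3.136, -0.002]
contact_force: [-0.1, -0.6, -1.1]
finger_gap: -0.0
```

Request:
move_arm(steps=[[[0, 0, -0.06], [0, 0, 0], 1], [[0, 0, -0.06], [0, 0, 0], 1]])

```text
clock: 24.57
tcp_pos: [0.6656, 0.0458, 0.1918]
eef_rot: [0.0, -3.136, -0.002]
contact_force: [0.1, 0.3, 0.0]
finger_gap: -0.001
```

Request:
move_arm(steps=[[[0, 0, -0.08], [0, 0, 0], 1], [[0, 0, -0.08], [0, 0, 0], 1]])

```text
clock: 24.73
tcp_pos: [0.6656, 0.0459, 0.1909]
eef_rot: [0.001, -3.136, -0.002]
contact_force: [0.2, 1.2, 1.3]
finger_gap: -0.001
```

Request:
move_arm(steps=[[[0, 0, -0.06], [0, 0, 0], 1], [[0, 0, -0.06], [0, 0, 0], 1]])

```text
clock: 24.9
tcp_pos: [0.6658, 0.046, 0.1904]
eef_rot: [0.001, -3.136, -0.002]
contact_force: [1.5, 0.2, 2.0]
finger_gap: 0.0
```

Request:
move_arm(steps=[[[0, 0, 1.2], [0, 0, 0], 1], [[-2, 2, 1.7], [0, 0, 0], 1], [[-3.7, 3.9, 1.6], [0, 0, 0], 1], [[-3.7, 3.9, 1.3], [0, 0, 0], 1], [[-3.7, 3.9, 1.0], [0, 0, 0], 1], [[-3.7, 3.9, 0.7], [0, 0, 0], 1], [[-3.7, 3.9, 0.6], [0, 0, 0], 1], [[-3.7, 3.9, 0.6], [0, 0, 0], 1]])

```text
clock: 25.57
tcp_pos: [0.629, 0.0841, 0.1961]
eef_rot: [-0.001, -3.136, -0.002]
contact_force: [-0.2, -0.2, -0.2]
finger_gap: 0.001
```

Request:
move_arm(steps=[[[0, 0, -0.1], [0, 0, 0], 1], [[0, 0, -0.1], [0, 0, 0], 1]])

```text
clock: 25.73
tcp_pos: [0.6292, 0.0835, 0.1949]
eef_rot: [-0.002, -3.135, -0.001]
contact_force: [-0.1, 0.5, -1.2]
finger_gap: 0.001
```

Request:
move_arm(steps=[[[0, 0, -0.08], [0, 0, 0], 1], [[0, 0, -0.08], [0, 0, 0], 1]])

```text
clock: 25.9
tcp_pos: [0.6292, 0.0833, 0.1939]
eef_rot: [-0.003, -3.135, -0.001]
contact_force: [1.3, -0.0, -0.3]
finger_gap: 0.001
```

Request:
move_arm(steps=[[[0, 0.1, -0.08], [0, 0, 0], 1], [[0, 0.1, -0.08], [0, 0, 0], 1]])

```text
clock: 26.07
tcp_pos: [0.6292, 0.0844, 0.193]
eef_rot: [-0.003, -3.135, -0.001]
contact_force: [-0.3, 0.5, -0.0]
finger_gap: 0.001
```

Request:
move_arm(steps=[[[0, 0, -0.06], [0, 0, 0], 1], [[0, 0, -0.06], [0, 0, 0], 1]])

```text
clock: 26.23
tcp_pos: [0.6292, 0.0845, 0.1923]
eef_rot: [-0.003, -3.135, -0.001]
contact_force: [-0.3, 0.5, 0.5]
finger_gap: -0.002
```

Request:
move_arm(steps=[[[0, 0, -0.06], [0, 0, 0], 1], [[0, 0, -0.06], [0, 0, 0], 1]])

```text
clock: 26.4
tcp_pos: [0.6292, 0.0846, 0.1916]
eef_rot: [-0.002, -3.135, -0.001]
contact_force: [0.1, -0.0, 0.2]
finger_gap: -0.001
```

Request:
move_arm(steps=[[[0, 0, -0.08], [0, 0, 0], 1], [[0, 0, -0.08], [0, 0, 0], 1]])

```text
clock: 26.57
tcp_pos: [0.6291, 0.0845, 0.1906]
eef_rot: [-0.002, -3.135, -0.001]
contact_force: [0.4, -0.1, -0.8]
finger_gap: 0.0
```

Request:
move_arm(steps=[[[0, 0, -0.06], [0, 0, 0], 1], [[0, 0, -0.06], [0, 0, 0], 1]])

```text
clock: 26.73
tcp_pos: [0.629, 0.0845, 0.1899]
eef_rot: [-0.002, -3.135, -0.001]
contact_force: [0.7, -1.0, 0.7]
finger_gap: 0.0
```

Request:
move_arm(steps=[[[0, 0, -0.06], [0, 0, 0], 1], [[0, 0, -0.06], [0, 0, 0], 1]])

```text
clock: 26.9
tcp_pos: [0.6291, 0.0846, 0.1893]
eef_rot: [-0.002, -3.135, -0.001]
contact_force: [0.1, 0.2, 0.9]
finger_gap: -0.0
```

Request:
move_arm(steps=[[[0, 0, -0.06], [0, 0, 0], 1], [[0, 0, -0.06], [0, 0, 0], 1]])

```text
clock: 27.07
tcp_pos: [0.6291, 0.0846, 0.1887]
eef_rot: [-0.002, -3.135, -0.001]
contact_force: [-0.9, -0.4, 3.3]
finger_gap: 0.001
```

Request:
move_arm(steps=[[[0, 0, 1.2], [0, 0, 0], 1], [[-2, -2, 1.8], [0, 0, 0], 1], [[-3.8, -3.8, 1.7], [0, 0, 0], 1], [[-3.8, -3.8, 1.4], [0, 0, 0], 1], [[-3.8, -3.8, 1.1], [0, 0, 0], 1], [[-3.8, -3.8, 0.9], [0, 0, 0], 1], [[-3.8, -3.8, 0.8], [0, 0, 0], 1], [[-3.8, -3.8, 0.8], [0, 0, 0], 1]])

```text
clock: 27.73
tcp_pos: [0.5913, 0.0473, 0.1965]
eef_rot: [-0.001, -3.135, -0.001]
contact_force: [-0.1, -0.5, -0.1]
finger_gap: 0.001
```

Request:
move_arm(steps=[[[0, 0, -0.1], [0, 0, 0], 1], [[0, 0, -0.1], [0, 0, 0], 1]])

```text
clock: 27.9
tcp_pos: [0.5915, 0.0477, 0.1952]
eef_rot: [-0.0, -3.134, -0.002]
contact_force: [0.6, -0.5, -0.9]
finger_gap: 0.002
```

Request:
move_arm(steps=[[[0, 0, -0.08], [0, 0, 0], 1], [[0, 0, -0.08], [0, 0, 0], 1]])

```text
clock: 28.07
tcp_pos: [0.5915, 0.0479, 0.1942]
eef_rot: [0.0, -3.134, -0.002]
contact_force: [-0.3, -0.5, 0.2]
finger_gap: 0.003
```

Request:
move_arm(steps=[[[0, -0.1, -0.08], [0, 0, 0], 1], [[0, -0.1, -0.08], [0, 0, 0], 1]])

```text
clock: 28.23
tcp_pos: [0.5915, 0.0467, 0.1933]
eef_rot: [0.0, -3.134, -0.001]
contact_force: [-0.1, -0.1, 0.1]
finger_gap: 0.001
```

Request:
move_arm(steps=[[[0, 0, -0.06], [0, 0, 0], 1], [[0, 0, -0.06], [0, 0, 0], 1]])

```text
clock: 28.4
tcp_pos: [0.5914, 0.0467, 0.1926]
eef_rot: [-0.0, -3.134, -0.001]
contact_force: [-0.4, -0.3, 1.2]
finger_gap: 0.001
```

Request:
move_arm(steps=[[[0, 0, -0.06], [0, 0, 0], 1], [[0, 0, -0.06], [0, 0, 0], 1]])

```text
clock: 28.57
tcp_pos: [0.5914, 0.0467, 0.1919]
eef_rot: [-0.0, -3.134, -0.001]
contact_force: [0.2, -1.4, -0.9]
finger_gap: -0.002
```

Request:
move_arm(steps=[[[0, 0, -0.06], [0, 0, 0], 1], [[0, 0, -0.06], [0, 0, 0], 1]])

```text
clock: 28.73
tcp_pos: [0.5914, 0.0467, 0.1912]
eef_rot: [-0.0, -3.134, -0.001]
contact_force: [0.6, -0.7, 0.2]
finger_gap: -0.001
```

Request:
move_arm(steps=[[[0, 0, -0.06], [0, 0, 0], 1], [[0, 0, -0.06], [0, 0, 0], 1]])

```text
clock: 28.9
tcp_pos: [0.5913, 0.0467, 0.1905]
eef_rot: [0.0, -3.133, -0.001]
contact_force: [-0.5, 0.1, -0.4]
finger_gap: 0.001
```

Request:
move_arm(steps=[[[0, 0, -0.06], [0, 0, 0], 1], [[0, 0, -0.06], [0, 0, 0], 1]])

```text
clock: 29.07
tcp_pos: [0.5913, 0.0467, 0.1898]
eef_rot: [-0.0, -3.134, -0.001]
contact_force: [1.0, -0.5, 0.5]
finger_gap: 0.001
```

Request:
move_arm(steps=[[[0, 0, -0.06], [0, 0, 0], 1], [[0, 0, -0.06], [0, 0, 0], 1]])

```text
clock: 29.23
tcp_pos: [0.5914, 0.0467, 0.1893]
eef_rot: [0.0, -3.134, -0.001]
contact_force: [-0.8, 0.1, 2.6]
finger_gap: -0.001
```

Request:
move_arm(steps=[[[0, 0, -0.06], [0, 0, 0], 1], [[0, 0, -0.06], [0, 0, 0], 1]])

```text
clock: 29.4
tcp_pos: [0.5913, 0.0467, 0.1887]
eef_rot: [-0.0, -3.134, -0.001]
contact_force: [-0.3, 0.0, 4.8]
finger_gap: 0.001
```

Run:
```python
from h import *
p=snap('scene','s4.png')
o=np.hstack([cv2.resize(cv2.imread(f)[155:225,310:390],None,fx=5,fy=5,interpolation=cv2.INTER_CUBIC) for f in('pics/scene0.png','pics/s4.png')])
cv2.imwrite('pics/c4.png',cv2.convertScaleAbs(o,alpha=1.5,beta=20))
```

```text
(no output)
```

View pics/c4.png

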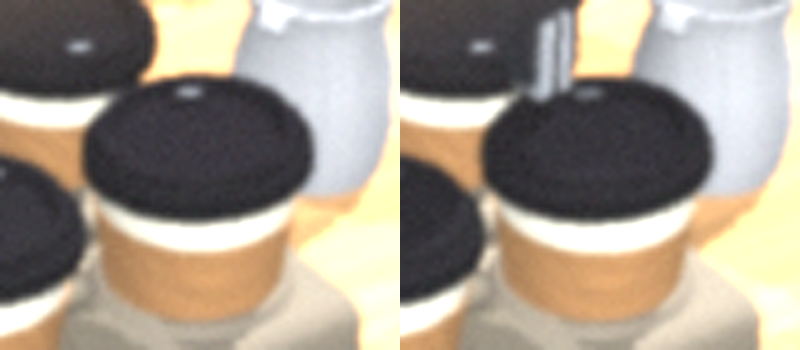

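Request:
move_arm(steps=[[[0, 0, 1.2], [0, 0, 0], 1], [[3, 1.3, 1.8], [0, 0, 0], 1], [[6, 2.6, 1.7], [0, 0, 0], 1], [[6.5, 2.6, 1.4], [0, 0, 0], 1], [[6.5, 2.6, 1.1], [0, 0, 0], 1], [[6.5, 2.6, 0.9], [0, 0, 0], 1], [[6.5, 2.6, 0.7], [0, 0, 0], 1], [[6.5, 2.6, 0.7], [0, 0, 0], 1]])

```text
clock: 30.12
tcp_pos: [0.6557, 0.0723, 0.1956]
eef_rot: [-0.001, -3.133, -0.001]
contact_force: [-0.1, 0.3, 0.0]
finger_gap: -0.001
```

Request:
move_arm(steps=[[[0, 0, -0.1], [0, 0, 0], 1], [[0, 0, -0.1], [0, 0, 0], 1]])

```text
clock: 30.28
tcp_pos: [0.6553, 0.072, 0.1948]
eef_rot: [-0.001, -3.133, -0.001]
contact_force: [0.3, -0.3, -0.2]
finger_gap: 0.001
```

Request:
move_arm(steps=[[[0, 0, -0.1], [0, 0, 0], 1], [[0, 0, -0.1], [0, 0, 0], 1]])

```text
clock: 30.45
tcp_pos: [0.6552, 0.0718, 0.1938]
eef_rot: [-0.001, -3.133, -0.001]
contact_force: [-0.9, 0.5, -1.0]
finger_gap: 0.0
```

Request:
move_arm(steps=[[[0, 0, -0.07], [0, 0, 0], 1], [[0, 0, -0.07], [0, 0, 0], 1]])

```text
clock: 30.62
tcp_pos: [0.6551, 0.0718, 0.193]
eef_rot: [-0.001, -3.133, -0.001]
contact_force: [-0.2, -0.5, 0.6]
finger_gap: -0.003
```

Request:
move_arm(steps=[[[0, 0, -0.06], [0, 0, 0], 1], [[0, 0, -0.06], [0, 0, 0], 1]])

```text
clock: 30.78
tcp_pos: [0.6551, 0.0718, 0.1923]
eef_rot: [-0.001, -3.132, -0.001]
contact_force: [0.0, 0.5, 0.1]
finger_gap: 0.0
```

Request:
move_arm(steps=[[[0, 0, -0.06], [0, 0, 0], 1], [[0, 0, -0.06], [0, 0, 0], 1]])

```text
clock: 30.95
tcp_pos: [0.655, 0.0718, 0.1916]
eef_rot: [-0.001, -3.132, -0.001]
contact_force: [-0.0, 0.1, -0.9]
finger_gap: 0.0
```

Request:
move_arm(steps=[[[0, 0, -0.06], [0, 0, 0], 1], [[0, 0, -0.06], [0, 0, 0], 1]])

```text
clock: 31.12
tcp_pos: [0.655, 0.0718, 0.1909]
eef_rot: [-0.001, -3.132, -0.001]
contact_force: [0.3, -0.3, 0.6]
finger_gap: 0.002
```

Request:
move_arm(steps=[[[0, 0, -0.06], [0, 0, 0], 1], [[0, 0, -0.06], [0, 0, 0], 1]])

```text
clock: 31.28
tcp_pos: [0.6549, 0.0719, 0.1901]
eef_rot: [-0.001, -3.132, -0.001]
contact_force: [0.2, 0.6, -0.0]
finger_gap: -0.002
```

Request:
move_arm(steps=[[[0, 0, -0.06], [0, 0, 0], 1], [[0, 0, -0.06], [0, 0, 0], 1]])

```text
clock: 31.45
tcp_pos: [0.655, 0.0719, 0.1895]
eef_rot: [-0.001, -3.132, -0.001]
contact_force: [0.3, 0.5, 0.8]
finger_gap: -0.004
```

Request:
move_arm(steps=[[[0, 0, -0.05], [0, 0, 0], 1], [[0, 0, -0.05], [0, 0, 0], 1]])

```text
clock: 31.62
tcp_pos: [0.655, 0.0719, 0.189]
eef_rot: [-0.001, -3.132, -0.001]
contact_force: [0.0, 0.8, 2.0]
finger_gap: 0.001
```

Request:
move_arm(steps=[[[0, 0, 1.0], [0, 0, 0], 1], [[0.1, -2.6, 1.6], [0, 0, 0], 1], [[0.1, -5.2, 1.4], [0, 0, 0], 1], [[0.1, -5.2, 1.0], [0, 0, 0], 1], [[0.1, -5.2, 0.7], [0, 0, 0], 1], [[0.1, -5.2, 0.5], [0, 0, 0], 1], [[0.1, -5.2, 0.5], [0, 0, 0], 1]])

```text
clock: 32.2
tcp_pos: [0.6558, 0.0209, 0.1937]
eef_rot: [0.001, -3.132, -0.001]
contact_force: [0.2, 0.3, 0.1]
finger_gap: 0.002
```

Request:
move_arm(steps=[[[0, 0, -0.08], [0, 0, 0], 1], [[0, 0, -0.08], [0, 0, 0], 1]])

```text
clock: 32.37
tcp_pos: [0.6558, 0.0219, 0.1928]
eef_rot: [0.002, -3.131, -0.002]
contact_force: [0.6, 0.6, 0.5]
finger_gap: 0.002
```

Request:
move_arm(steps=[[[0, 0, -0.06], [0, 0, 0], 1], [[0, 0, -0.06], [0, 0, 0], 1]])

```text
clock: 32.53
tcp_pos: [0.6558, 0.0225, 0.1922]
eef_rot: [0.003, -3.131, -0.002]
contact_force: [-0.0, -0.3, -0.3]
finger_gap: 0.002
```

Request:
move_arm(steps=[[[0, 0, -0.06], [0, 0, 0], 1], [[0, 0, -0.06], [0, 0, 0], 1]])

```text
clock: 32.7
tcp_pos: [0.6558, 0.0227, 0.1915]
eef_rot: [0.004, -3.131, -0.002]
contact_force: [0.4, 0.2, 0.3]
finger_gap: -0.004
```

Request:
move_arm(steps=[[[0, -0.3, -0.06], [0, 0, 0], 1], [[0, -0.3, -0.06], [0, 0, 0], 1]])

```text
clock: 32.87
tcp_pos: [0.6558, 0.019, 0.1909]
eef_rot: [0.003, -3.131, -0.002]
contact_force: [0.5, -0.8, 0.4]
finger_gap: -0.002
```

Request:
move_arm(steps=[[[0, 0, -0.06], [0, 0, 0], 1], [[0, 0, -0.06], [0, 0, 0], 1]])

```text
clock: 33.03
tcp_pos: [0.6558, 0.0188, 0.1903]
eef_rot: [0.003, -3.131, -0.002]
contact_force: [-0.6, 0.9, 0.8]
finger_gap: -0.002
```

Request:
move_arm(steps=[[[0, 0, -0.06], [0, 0, 0], 1], [[0, 0, -0.06], [0, 0, 0], 1]])

```text
clock: 33.2
tcp_pos: [0.6559, 0.0189, 0.1898]
eef_rot: [0.003, -3.132, -0.002]
contact_force: [-0.2, 1.4, 2.7]
finger_gap: -0.002
```

Request:
move_arm(steps=[[[0, 0, 0.8], [0, 0, 0], 1], [[1.1, 1.4, 0.9], [0, 0, 0], 1], [[1.1, 2.7, 0.7], [0, 0, 0], 1], [[1.1, 2.7, 0.4], [0, 0, 0], 1], [[1.1, 2.7, 0.2], [0, 0, 0], 1], [[1.1, 2.7, 0.1], [0, 0, 0], 1], [[1.1, 2.7, 0.1], [0, 0, 0], 1]])

```text
clock: 33.78
tcp_pos: [0.6665, 0.0454, 0.1905]
eef_rot: [0.002, -3.131, -0.002]
contact_force: [-0.3, 1.4, 0.0]
finger_gap: 0.005
```

Request:
move_arm(steps=[[[0, 0, -0.08], [0, 0, 0], 1], [[0, 0, -0.08], [0, 0, 0], 1]])

```text
clock: 33.95
tcp_pos: [0.6665, 0.0451, 0.1898]
eef_rot: [0.001, -3.131, -0.002]
contact_force: [-0.6, 1.7, 2.8]
finger_gap: -0.002
```

Request:
move_arm(steps=[[[0, 0, -0.06], [0, 0, 0], 1], [[0, 0, -0.06], [0, 0, 0], 1]])

```text
clock: 34.12
tcp_pos: [0.6666, 0.045, 0.1893]
eef_rot: [0.001, -3.131, -0.002]
contact_force: [-0.6, 1.7, 5.4]
finger_gap: -0.0
```

Request:
move_arm(steps=[[[0, 0, -0.06], [0, 0, 0], 1], [[0, 0, -0.06], [0, 0, 0], 1]])

```text
clock: 34.28
tcp_pos: [0.6666, 0.0451, 0.1889]
eef_rot: [0.001, -3.132, -0.002]
contact_force: [-2.0, 1.6, 5.7]
finger_gap: -0.003
```

Request:
move_arm(steps=[[[0, 0, -0.06], [0, 0, 0], 1], [[0, 0, -0.06], [0, 0, 0], 1]])

```text
clock: 34.45
tcp_pos: [0.6667, 0.045, 0.1886]
eef_rot: [0.001, -3.132, -0.002]
contact_force: [-1.1, 2.5, 6.6]
finger_gap: -0.003
```

Request:
move_arm(steps=[[[0, 0, -0.06], [0, 0, 0], 1], [[0, 0, -0.06], [0, 0, 0], 1]])

```text
clock: 34.62
tcp_pos: [0.6667, 0.0451, 0.1884]
eef_rot: [0.001, -3.132, -0.003]
contact_force: [-2.6, 2.6, 7.4]
finger_gap: -0.002
```

Request:
move_arm(steps=[[[0, 0, -0.05], [0, 0, 0], 1], [[0, 0, -0.05], [0, 0, 0], 1]])

```text
clock: 34.78
tcp_pos: [0.6668, 0.0451, 0.1882]
eef_rot: [0.001, -3.132, -0.003]
contact_force: [-2.8, 2.5, 9.0]
finger_gap: 0.005
```

Request:
move_arm(steps=[[[0, 0, -0.1], [0, 0, 0], 1], [[0, 0, -0.1], [0, 0, 0], 1]])

```text
clock: 34.95
tcp_pos: [0.6668, 0.045, 0.1877]
eef_rot: [0.001, -3.133, -0.003]
contact_force: [-2.3, 2.4, 9.7]
finger_gap: 0.003
```

Request:
move_arm(steps=[[[0, 0, -0.1], [0, 0, 0], 1], [[0, 0, -0.1], [0, 0, 0], 1]])

```text
clock: 35.12
tcp_pos: [0.6669, 0.045, 0.1873]
eef_rot: [0.001, -3.133, -0.003]
contact_force: [-4.3, 1.9, 11.4]
finger_gap: 0.001
```

Run:
```python
from h import *
p=snap('scene','s5.png')
o=np.hstack([cv2.resize(cv2.imread(f)[160:220,315:385],None,fx=5.5,fy=5.5,interpolation=cv2.INTER_CUBIC) for f in('pics/s4.png','pics/s5.png')])
cv2.imwrite('pics/c5.png',cv2.convertScaleAbs(o,alpha=1.5,beta=20))
# lower lid edge & white/sleeve boundary per column
for f in('scene0','s2','s3','s4','s5'):
    im=cv2.imread(f'pics/{f}.png').astype(float).max(2)
    out=[]
    for c in (332,337,342,347,352,357,362):
        col=cv2.GaussianBlur(im,(3,1),0)[185:215,c]
        g=np.where(col>95)[0][0]; out.append(round(185+g-1+(95-col[g-1])/(col[g]-col[g-1]),2))
    print(f,out)
```

```text
scene0 [np.float64(195.7), np.float64(197.74), np.float64(198.71), np.float64(199.18), np.float64(198.95), np.float64(198.32), np.float64(196.95)]
s2 [np.float64(195.63), np.float64(197.7), np.float64(198.67), np.float64(199.15), np.float64(198.9), np.float64(198.27), np.float64(196.89)]
s3 [np.float64(195.66), np.float64(197.68), np.float64(198.67), np.float64(199.15), np.float64(198.9), np.float64(198.27), np.float64(196.9)]
s4 [np.float64(196.1), np.float64(197.74), np.float64(198.79), np.float64(199.18), np.float64(198.81), np.float64(198.14), np.float64(196.65)]
s5 [np.float64(195.57), np.float64(197.74), np.float64(199.11), np.float64(199.92), np.float64(200.12), np.float64(199.79), np.float64(188.79)]
```

View pics/c5.png

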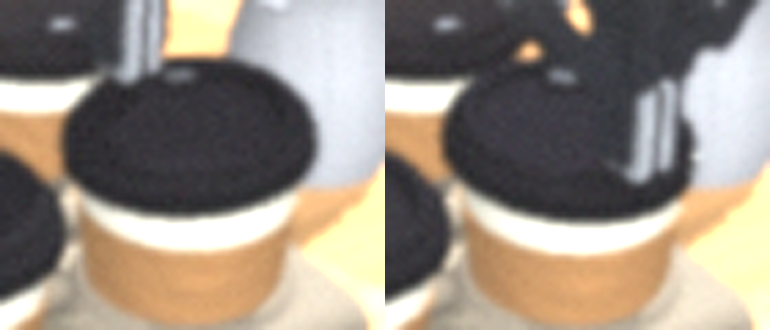

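Request:
move_arm(steps=[[[0, 0, -0.1], [0, 0, 0], 1], [[0, 0, -0.2], [0, 0, 0], 1], [[0, 0, -0.2], [0, 0, 0], 1]])

```text
clock: 35.42
tcp_pos: [0.667, 0.0449, 0.1859]
eef_rot: [0.0, -3.134, -0.003]
contact_force: [-4.1, 1.6, 13.5]
finger_gap: -0.002
```

Request:
move_arm(steps=[[[0, 0, -0.1], [0, 0, 0], 1], [[0, 0, -0.2], [0, 0, 0], 1], [[0, 0, -0.2], [0, 0, 0], 1]])

```text
clock: 35.67
tcp_pos: [0.667, 0.0447, 0.1848]
eef_rot: [-0.0, -3.134, -0.003]
contact_force: [-5.2, 0.8, 17.7]
finger_gap: -0.004
```

Request:
move_arm(steps=[[[0, 0, -0.1], [0, 0, 0], 1], [[0, 0, -0.25], [0, 0, 0], 1], [[0, 0, -0.25], [0, 0, 0], 1]])

```text
clock: 35.92
tcp_pos: [0.667, 0.0446, 0.1834]
eef_rot: [-0.0, -3.134, -0.003]
contact_force: [-9.1, 1.8, 22.0]
finger_gap: 0.003
```

Request:
move_arm(steps=[[[0, 0, -0.1], [0, 0, 0], 1], [[0, 0, -0.2], [0, 0, 0], 1], [[0, 0, -0.2], [0, 0, 0], 1]])

```text
clock: 36.17
tcp_pos: [0.6671, 0.0446, 0.1828]
eef_rot: [-0.0, -3.135, -0.004]
contact_force: [-9.3, 1.6, 24.8]
finger_gap: 0.001
```

Request:
move_arm(steps=[[[0, 0, 1], [0, 0, 0], 1], [[0, 0, 2], [0, 0, 0], 1], [[-4, 0.1, 2.2], [0, 0, 0], 1], [[-7.6, 0.2, 2.0], [0, 0, 0], 1], [[-7.6, 0.2, 1.5], [0, 0, 0], 1], [[-7.6, 0.2, 1.1], [0, 0, 0], 1], [[-7.6, 0.2, 0.9], [0, 0, 0], 1], [[-7.6, 0.2, 0.9], [0, 0, 0], 1]])

```text
clock: 36.83
tcp_pos: [0.5918, 0.0465, 0.1914]
eef_rot: [-0.001, -3.135, -0.003]
contact_force: [-0.8, -0.1, -0.4]
finger_gap: 0.001
```

Request:
move_arm(steps=[[[0, 0, -0.08], [0, 0, 0], 1], [[0, 0, -0.08], [0, 0, 0], 1]])

```text
clock: 37.0
tcp_pos: [0.5924, 0.0463, 0.1904]
eef_rot: [-0.001, -3.135, -0.003]
contact_force: [0.4, 0.4, 0.7]
finger_gap: -0.001
```

Request:
move_arm(steps=[[[0, 0, -0.1], [0, 0, 0], 1], [[0, 0, -0.1], [0, 0, 0], 1]])

```text
clock: 37.17
tcp_pos: [0.5926, 0.0463, 0.1892]
eef_rot: [-0.001, -3.135, -0.003]
contact_force: [-0.4, 0.5, 3.2]
finger_gap: 0.003
```

Request:
move_arm(steps=[[[0, 0, -0.1], [0, 0, 0], 1], [[0, 0, -0.1], [0, 0, 0], 1]])

```text
clock: 37.33
tcp_pos: [0.5927, 0.0463, 0.1883]
eef_rot: [-0.002, -3.135, -0.003]
contact_force: [-1.9, 0.4, 5.8]
finger_gap: -0.001
```

Request:
move_arm(steps=[[[0, 0, -0.1], [0, 0, 0], 1], [[0, 0, -0.2], [0, 0, 0], 1], [[0, 0, -0.2], [0, 0, 0], 1]])

```text
clock: 37.58
tcp_pos: [0.5927, 0.0463, 0.1866]
eef_rot: [-0.002, -3.135, -0.003]
contact_force: [-3.9, 0.2, 13.5]
finger_gap: 0.002
```

Request:
move_arm(steps=[[[0, 0, -0.1], [0, 0, 0], 1], [[0, 0, -0.2], [0, 0, 0], 1], [[0, 0, -0.2], [0, 0, 0], 1]])

```text
clock: 37.83
tcp_pos: [0.5927, 0.0463, 0.1853]
eef_rot: [-0.002, -3.135, -0.004]
contact_force: [-6.7, -1.0, 17.2]
finger_gap: 0.0
```

Request:
move_arm(steps=[[[0, 0, -0.1], [0, 0, 0], 1], [[0, 0, -0.2], [0, 0, 0], 1], [[0, 0, -0.2], [0, 0, 0], 1]])

```text
clock: 38.08
tcp_pos: [0.5928, 0.0464, 0.1842]
eef_rot: [-0.002, -3.136, -0.004]
contact_force: [-8.1, 0.5, 20.1]
finger_gap: -0.002
```

Request:
move_arm(steps=[[[0, 0, -0.1], [0, 0, 0], 1], [[0, 0, -0.25], [0, 0, 0], 1], [[0, 0, -0.25], [0, 0, 0], 1]])

```text
clock: 38.33
tcp_pos: [0.593, 0.0465, 0.1827]
eef_rot: [-0.002, -3.137, -0.004]
contact_force: [-8.2, -0.1, 25.5]
finger_gap: -0.004
```

Request:
move_arm(steps=[[[0, 0, -0.1], [0, 0, 0], 1], [[0, 0, -0.25], [0, 0, 0], 1], [[0, 0, -0.25], [0, 0, 0], 1]])

```text
clock: 38.58
tcp_pos: [0.5931, 0.0466, 0.1815]
eef_rot: [-0.002, -3.137, -0.005]
contact_force: [-11.0, -0.8, 30.6]
finger_gap: 0.002
```

Request:
move_arm(steps=[[[0, 0, 1], [0, 0, 0], 1], [[0, 0, 2], [0, 0, 0], 1], [[2, 2, 2.2], [0, 0, 0], 1], [[3.6, 3.8, 2.0], [0, 0, 0], 1], [[3.6, 3.8, 1.6], [0, 0, 0], 1], [[3.6, 3.8, 1.3], [0, 0, 0], 1], [[3.6, 3.8, 1.1], [0, 0, 0], 1], [[3.6, 3.8, 1.1], [0, 0, 0], 1]])

```text
clock: 39.25
tcp_pos: [0.6286, 0.0838, 0.192]
eef_rot: [-0.003, -3.136, -0.004]
contact_force: [0.5, -0.3, -0.4]
finger_gap: 0.002
```

Request:
move_arm(steps=[[[0, 0, -0.1], [0, 0, 0], 1], [[0, 0, -0.1], [0, 0, 0], 1]])

```text
clock: 39.42
tcp_pos: [0.6283, 0.083, 0.191]
eef_rot: [-0.005, -3.136, -0.003]
contact_force: [0.7, 0.2, 0.1]
finger_gap: 0.005
```

Request:
move_arm(steps=[[[0, 0, -0.1], [0, 0, 0], 1], [[0, 0, -0.1], [0, 0, 0], 1]])

```text
clock: 39.58
tcp_pos: [0.6282, 0.0827, 0.1901]
eef_rot: [-0.005, -3.136, -0.003]
contact_force: [0.7, 0.1, -0.7]
finger_gap: 0.001
```

Request:
move_arm(steps=[[[0, 0, -0.1], [0, 0, 0], 1], [[0, 0, -0.1], [0, 0, 0], 1]])

```text
clock: 39.75
tcp_pos: [0.6282, 0.0826, 0.189]
eef_rot: [-0.005, -3.136, -0.003]
contact_force: [0.4, -0.8, 0.1]
finger_gap: -0.0
```

Request:
move_arm(steps=[[[0, 0.1, -0.1], [0, 0, 0], 1], [[0, 0.1, -0.1], [0, 0, 0], 1]])

```text
clock: 39.92
tcp_pos: [0.6283, 0.0836, 0.188]
eef_rot: [-0.005, -3.136, -0.003]
contact_force: [-0.4, -0.9, 3.2]
finger_gap: -0.001
```

Request:
move_arm(steps=[[[0, 0, -0.1], [0, 0, 0], 1], [[0, 0, -0.15], [0, 0, 0], 1], [[0, 0, -0.15], [0, 0, 0], 1]])

```text
clock: 40.17
tcp_pos: [0.6284, 0.0836, 0.1868]
eef_rot: [-0.005, -3.137, -0.003]
contact_force: [-2.2, -1.0, 8.6]
finger_gap: 0.002
```

Request:
move_arm(steps=[[[0, 0, -0.1], [0, 0, 0], 1], [[0, 0, -0.2], [0, 0, 0], 1], [[0, 0, -0.2], [0, 0, 0], 1]])

```text
clock: 40.42
tcp_pos: [0.6285, 0.0835, 0.1854]
eef_rot: [-0.006, -3.137, -0.003]
contact_force: [-3.9, -1.3, 14.9]
finger_gap: 0.001
```

Request:
move_arm(steps=[[[0, 0, -0.1], [0, 0, 0], 1], [[0, 0, -0.2], [0, 0, 0], 1], [[0, 0, -0.2], [0, 0, 0], 1]])

```text
clock: 40.67
tcp_pos: [0.6286, 0.0835, 0.1842]
eef_rot: [-0.006, -3.137, -0.003]
contact_force: [-7.0, -1.6, 18.9]
finger_gap: -0.001
```

Request:
move_arm(steps=[[[0, 0, 1], [0, 0, 0], 1], [[0, -1, 2], [0, 0, 0], 1], [[0, -5, 2.0], [0, 0, 0], 1], [[0.1, -7.6, 1.8], [0, 0, 0], 1], [[0.1, -7.6, 1.4], [0, 0, 0], 1], [[0.1, -7.6, 1.0], [0, 0, 0], 1], [[0.1, -7.6, 0.8], [0, 0, 0], 1], [[0.1, -7.6, 0.8], [0, 0, 0], 1]])

```text
clock: 41.33
tcp_pos: [0.6294, 0.0084, 0.1918]
eef_rot: [-0.004, -3.137, -0.004]
contact_force: [-0.4, 0.2, 0.4]
finger_gap: 0.002
```

Request:
move_arm(steps=[[[0, 0, -0.1], [0, 0, 0], 1], [[0, 0, -0.1], [0, 0, 0], 1]])

```text
clock: 41.5
tcp_pos: [0.6293, 0.0094, 0.1906]
eef_rot: [-0.002, -3.136, -0.005]
contact_force: [0.3, -0.1, 0.5]
finger_gap: -0.002
```

Request:
move_arm(steps=[[[0, 0, -0.1], [0, 0, 0], 1], [[0, 0, -0.1], [0, 0, 0], 1]])

```text
clock: 41.67
tcp_pos: [0.6293, 0.01, 0.1896]
eef_rot: [-0.0, -3.136, -0.005]
contact_force: [0.5, 0.2, -0.4]
finger_gap: -0.002
```

Request:
move_arm(steps=[[[0, 0, -0.1], [0, 0, 0], 1], [[0, 0, -0.1], [0, 0, 0], 1]])

```text
clock: 41.83
tcp_pos: [0.6293, 0.0101, 0.1885]
eef_rot: [-0.0, -3.136, -0.005]
contact_force: [-0.1, 0.1, 2.2]
finger_gap: -0.002
```

Request:
move_arm(steps=[[[0, -0.1, -0.1], [0, 0, 0], 1], [[0, -0.1, -0.2], [0, 0, 0], 1], [[0, -0.1, -0.2], [0, 0, 0], 1]])

```text
clock: 42.08
tcp_pos: [0.6296, 0.0093, 0.1868]
eef_rot: [0.0, -3.137, -0.005]
contact_force: [-1.5, 2.1, 7.0]
finger_gap: -0.002
```

Request:
move_arm(steps=[[[0, 0, -0.1], [0, 0, 0], 1], [[0, 0, -0.2], [0, 0, 0], 1], [[0, 0, -0.2], [0, 0, 0], 1]])

```text
clock: 42.33
tcp_pos: [0.6297, 0.0094, 0.1853]
eef_rot: [0.0, -3.137, -0.006]
contact_force: [-4.3, 1.7, 13.1]
finger_gap: 0.0
```

Request:
move_arm(steps=[[[0, 0, -0.1], [0, 0, 0], 1], [[0, 0, -0.2], [0, 0, 0], 1], [[0, 0, -0.2], [0, 0, 0], 1]])

```text
clock: 42.58
tcp_pos: [0.6297, 0.0094, 0.1842]
eef_rot: [-0.0, -3.138, -0.006]
contact_force: [-6.2, 0.6, 18.6]
finger_gap: 0.002
```

Request:
move_arm(steps=[[[0, 0, 1], [0, 0, 0], 1], [[1, 1, 1.8], [0, 0, 0], 1], [[3.7, 3.7, 1.6], [0, 0, 0], 1], [[3.7, 3.7, 1.3], [0, 0, 0], 1], [[3.7, 3.7, 1.0], [0, 0, 0], 1], [[3.7, 3.7, 0.7], [0, 0, 0], 1], [[3.7, 3.7, 0.7], [0, 0, 0], 1]])

```text
clock: 43.17
tcp_pos: [0.666, 0.0455, 0.1903]
eef_rot: [-0.001, -3.136, -0.005]
contact_force: [-0.2, -1.1, -0.5]
finger_gap: -0.002
```

Request:
move_arm(steps=[[[0, 0, -0.1], [0, 0, 0], 1], [[0, 0, -0.1], [0, 0, 0], 1]])

```text
clock: 43.33
tcp_pos: [0.6657, 0.0447, 0.1892]
eef_rot: [-0.003, -3.136, -0.004]
contact_force: [-0.4, 0.4, -0.3]
finger_gap: -0.001
```

Request:
move_arm(steps=[[[0, 0, -0.1], [0, 0, 0], 1], [[0, 0, -0.1], [0, 0, 0], 1]])

```text
clock: 43.5
tcp_pos: [0.6657, 0.0443, 0.1884]
eef_rot: [-0.004, -3.136, -0.004]
contact_force: [0.4, -0.9, 2.6]
finger_gap: -0.0
```

Request:
move_arm(steps=[[[0, 0, -0.1], [0, 0, 0], 1], [[0, 0, -0.1], [0, 0, 0], 1]])

```text
clock: 43.67
tcp_pos: [0.6658, 0.0443, 0.1877]
eef_rot: [-0.004, -3.137, -0.005]
contact_force: [-1.0, -0.4, 4.2]
finger_gap: 0.002
```

Request:
move_arm(steps=[[[0, 0, 1], [0, 0, 0], 1], [[-1, 0, 1.6], [0, 0, 0], 1], [[-5, 0.1, 1.6], [0, 0, 0], 1], [[-7.5, 0.2, 1.3], [0, 0, 0], 1], [[-7.5, 0.2, 1.0], [0, 0, 0], 1], [[-7.5, 0.2, 0.7], [0, 0, 0], 1], [[-7.5, 0.2, 0.5], [0, 0, 0], 1], [[-7.5, 0.2, 0.5], [0, 0, 0], 1]])

```text
clock: 44.33
tcp_pos: [0.5915, 0.0463, 0.1924]
eef_rot: [-0.004, -3.137, -0.005]
contact_force: [0.3, -0.2, 0.0]
finger_gap: -0.003
```

Request:
move_arm(steps=[[[0, 0, -0.1], [0, 0, 0], 1], [[0, 0, -0.1], [0, 0, 0], 1]])

```text
clock: 44.5
tcp_pos: [0.5919, 0.0462, 0.1911]
eef_rot: [-0.004, -3.137, -0.004]
contact_force: [-0.1, -0.1, -0.0]
finger_gap: -0.001
```

Request:
move_arm(steps=[[[0, 0, -0.1], [0, 0, 0], 1], [[0, 0, -0.1], [0, 0, 0], 1]])

```text
clock: 44.67
tcp_pos: [0.5921, 0.0462, 0.1899]
eef_rot: [-0.004, -3.137, -0.004]
contact_force: [0.5, -0.1, -0.6]
finger_gap: -0.002
```

Request:
move_arm(steps=[[[0, 0, -0.1], [0, 0, 0], 1], [[0, 0, -0.1], [0, 0, 0], 1]])

```text
clock: 44.83
tcp_pos: [0.5922, 0.0461, 0.1887]
eef_rot: [-0.004, -3.137, -0.004]
contact_force: [-0.4, 0.6, 1.3]
finger_gap: -0.002
```

Request:
move_arm(steps=[[[0, 0, 1], [0, 0, 0], 1], [[1, 2.7, 1.2], [0, 0, 0], 1], [[1, 2.7, 0.8], [0, 0, 0], 1], [[1, 2.7, 0.5], [0, 0, 0], 1], [[1, 2.7, 0.2], [0, 0, 0], 1], [[1, 2.7, 0.0], [0, 0, 0], 1], [[1, 2.7, 0.0], [0, 0, 0], 1]])

```text
clock: 45.42
tcp_pos: [0.602, 0.0725, 0.1885]
eef_rot: [-0.006, -3.136, -0.004]
contact_force: [0.1, -0.5, 2.1]
finger_gap: -0.003
```

Request:
move_arm(steps=[[[0, 0, -0.1], [0, 0, 0], 1], [[0, 0, -0.2], [0, 0, 0], 1], [[0, 0, -0.2], [0, 0, 0], 1]])

```text
clock: 45.67
tcp_pos: [0.6021, 0.0724, 0.1868]
eef_rot: [-0.006, -3.136, -0.004]
contact_force: [-2.0, 0.9, 9.0]
finger_gap: -0.004
```

Request:
move_arm(steps=[[[0, 0, -0.1], [0, 0, 0], 1], [[0, 0, -0.2], [0, 0, 0], 1], [[0, 0, -0.2], [0, 0, 0], 1]])

```text
clock: 45.92
tcp_pos: [0.6021, 0.0724, 0.1855]
eef_rot: [-0.006, -3.137, -0.005]
contact_force: [-5.0, 1.1, 13.4]
finger_gap: -0.003
```

Request:
move_arm(steps=[[[0, 0, -0.1], [0, 0, 0], 1], [[0, 0, -0.25], [0, 0, 0], 1], [[0, 0, -0.25], [0, 0, 0], 1]])

```text
clock: 46.17
tcp_pos: [0.6022, 0.0724, 0.184]
eef_rot: [-0.007, -3.137, -0.006]
contact_force: [-7.3, 1.8, 21.2]
finger_gap: -0.001
```

Request:
move_arm(steps=[[[0, 0, 1.2], [0, 0, 0], 1], [[0, -2.7, 1.8], [0, 0, 0], 1], [[0, -5.3, 1.5], [0, 0, 0], 1], [[0, -5.3, 1.1], [0, 0, 0], 1], [[0, -5.3, 0.8], [0, 0, 0], 1], [[0, -5.3, 0.6], [0, 0, 0], 1], [[0, -5.3, 0.5], [0, 0, 0], 1]])

```text
clock: 46.75
tcp_pos: [0.602, 0.0201, 0.1886]
eef_rot: [-0.006, -3.137, -0.006]
contact_force: [0.1, -0.1, 0.3]
finger_gap: 0.003
```

Request:
move_arm(steps=[[[0, 0, -0.1], [0, 0, 0], 1], [[0, 0, -0.2], [0, 0, 0], 1], [[0, 0, -0.2], [0, 0, 0], 1]])

```text
clock: 47.0
tcp_pos: [0.6021, 0.0206, 0.1868]
eef_rot: [-0.004, -3.137, -0.006]
contact_force: [-2.4, -1.4, 7.0]
finger_gap: -0.005
```

Request:
move_arm(steps=[[[0, 0, -0.1], [0, 0, 0], 1], [[0, 0, -0.2], [0, 0, 0], 1], [[0, 0, -0.2], [0, 0, 0], 1]])

```text
clock: 47.25
tcp_pos: [0.6022, 0.0207, 0.1854]
eef_rot: [-0.004, -3.137, -0.005]
contact_force: [-3.9, -2.9, 12.2]
finger_gap: 0.002
```

Request:
move_arm(steps=[[[0, 0, -0.1], [0, 0, 0], 1], [[0, 0, -0.25], [0, 0, 0], 1], [[0, 0, -0.25], [0, 0, 0], 1]])

```text
clock: 47.5
tcp_pos: [0.6023, 0.0207, 0.1837]
eef_rot: [-0.004, -3.138, -0.005]
contact_force: [-7.1, -3.8, 20.6]
finger_gap: -0.004
```

Request:
move_arm(steps=[[[0, 0, 1.2], [0, 0, 0], 1], [[2.7, 0, 1.8], [0, 0, 0], 1], [[5.4, 0, 1.5], [0, 0, 0], 1], [[5.4, 0, 1.1], [0, 0, 0], 1], [[5.4, 0, 0.8], [0, 0, 0], 1], [[5.4, 0, 0.6], [0, 0, 0], 1], [[5.4, 0, 0.5], [0, 0, 0], 1]])

```text
clock: 48.08
tcp_pos: [0.6555, 0.021, 0.1884]
eef_rot: [-0.003, -3.137, -0.005]
contact_force: [-1.1, 0.8, 2.4]
finger_gap: -0.002
```

Request:
move_arm(steps=[[[0, 0, -0.1], [0, 0, 0], 1], [[0, 0, -0.2], [0, 0, 0], 1], [[0, 0, -0.2], [0, 0, 0], 1]])

```text
clock: 48.33
tcp_pos: [0.6555, 0.0211, 0.187]
eef_rot: [-0.003, -3.138, -0.005]
contact_force: [0.2, -0.5, 7.8]
finger_gap: 0.0
```

Request:
move_arm(steps=[[[0, 0, -0.1], [0, 0, 0], 1], [[0, 0, -0.2], [0, 0, 0], 1], [[0, 0, -0.2], [0, 0, 0], 1]])

```text
clock: 48.58
tcp_pos: [0.6555, 0.0211, 0.1859]
eef_rot: [-0.003, -3.139, -0.005]
contact_force: [-2.7, 0.2, 11.8]
finger_gap: -0.001
```

Request:
move_arm(steps=[[[0, 0, -0.1], [0, 0, 0], 1], [[0, 0, -0.25], [0, 0, 0], 1], [[0, 0, -0.25], [0, 0, 0], 1]])

```text
clock: 48.83
tcp_pos: [0.6556, 0.021, 0.1847]
eef_rot: [-0.003, -3.14, -0.005]
contact_force: [-3.9, -1.2, 16.6]
finger_gap: 0.001
```

Request:
move_arm(steps=[[[0, 0, 2], [0, 0, 0], 1], [[0, 0, 5], [0, 0, 0], 1], [[0, 0, 9], [0, 0, 0], 1], [[0, 0, 12], [0, 0, 0], 1], [[-4, 0, 12], [0, 0, 0], 1], [[-8, 0, 12], [0, 0, 0], 1], [[-8, 0, 12], [0, 0, 0], 1], [[-8, 0, 12], [0, 0, 0], 1]])

```text
clock: 49.5
tcp_pos: [0.5737, 0.021, 0.3053]
eef_rot: [-0.003, -3.14, -0.005]
contact_force: [1.0, -0.2, 0.5]
finger_gap: -0.002
```

Run:
```python
from h import *
p=snap('scene','s6.png')
o=np.hstack([cv2.resize(cv2.imread(f)[130:270,230:400],None,fx=2.3,fy=2.3,interpolation=cv2.INTER_CUBIC) for f in('pics/scene0.png','pics/s6.png')])
cv2.imwrite('pics/c6.png',o)
print(env.observe()['clock'],env.observe()['contact_force'])
```

```text
49.55 [ 9.62113143e-01 -1.13469571e-01 -1.34283753e-04]
```

View pics/c6.png

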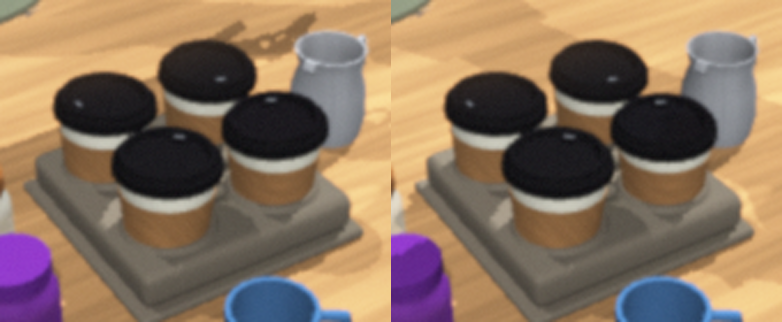

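```bash
python3 -c "
from bench import env
print(env.finish_job())"
```

```text
the job is handed in; nothing more can be done
None
```

The loose lid was lid_c (far row, left pocket). I pushed it down all round and handed the job in at about 49.6 s, inside the 64 s limit; no verdict is reported.

**Finding it:** I pressed each lid lightly at four points on its ring.
- Lids a, b and d fitted a flat ring at one shared height. The presses were about 3–5 N; one on lid a reached about 11 N, still under the 18 N limit.
- On lid c, the left and right sides both bore low and the far side bore higher. In the pictures, its near edge tilted by about 1.5 pixels when I pressed the far side, where a sound cup would sink evenly.

**Seating it:** I pressed lid c at seven points round the ring, with about 17 to 31 N each time.
- **Bearing height:** the far side ended about 2 mm lower than before and the robot side about 0.7 mm lower. All seven points then bore at the same height, within about 0.5 mm.
- **Final picture:** all four lids are on their cups, and the pitcher and mug look unmoved. The jar was mostly outside that crop.

**What did not fit or was not checked:**
- Lid c bore about 2 mm lower overall than the other three, both before and after seating. I did not explain that.
- The robot-side drop is less than the full 2.8 mm travel, so I judged both sides home from the even height. I could not read the edge joints directly.
- I did not measure the final centring of lid c. It looks centred in the picture.

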